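# Close the pressure vessel

### The arm

A 7-joint arm with a two-finger parallel gripper is mounted at the origin on the work surface. World frame = base frame: x ahead of the robot, y to its left, z up, the work surface at z = 0. Lengths are in m, angles in rad, forces in N, time in s.
With the tool pointing down it reaches from about 0.4 to 0.85 m from the base axis. Payload 4.5 kg.
Tool frame: the origin (TCP) lies on the centre line of the jaws, within the pads' length; the fingertips stand ahead of it and the grasp point (between the pads) lies 3 mm ahead of it (r.finger_overhang is the z of the fingertips in the tool frame, in m); z points along the fingers, y is the direction in which the jaws open and shut (so a half turn about z gives the same grasp; the last joint's range is limited). The gripper opens to 88 mm and grips with 3 to 60 N. Pads are 18 mm wide; open, the fingers measure 123 mm over their backs; the gripper's body (75 mm by 187 mm) begins 45 mm behind the grasp point.
Start: joints at [-1.316, 0.689, -0.195, 1.565, 0.157, 0.902, -0.215], TCP at [0.137, 0.61, 0.261] pointing down, gripper open.
Joint ranges: [-3.01, 3.01], [-0.46, 2.08], [-1.47, 1.51], [0.13, 2.56], [-1, 4.14], [0.04, 2.09], [-2.66, 2.66]. Speed limits (rad/s): [2.57, 2.57, 3.14, 3.14, 3.14, 3.14, 3.14].

### API

Orientations are given as a unit quaternion [x, y, z, w].
In Python, from plant import get_state, snapshot, camera_model, workorder, boxes_of, mark_of, r gives the robot as it stands.
- The arm moves only by the tool jog_arm, never from a script. Its argument "rows" is a list of rows, each a list of 2 entries, a list of its own where there are three numbers: the shift along the tool's x, y, z normalised to -1 to 1, where 1 is 75 cm, then the turn about the tool's z normalised to -1 to 1, where 1 is 2 rad. A call has 1 to 20 rows; each row is the pose to reach, as a shift and turn from the pose commanded when the call began, along the tool's axes at that moment; what a row does not reach only later rows make up. A row lasts 1/12 s, in which the tool goes at most 41.7 mm and 7.16 degrees, less where a joint would pass 70% of its speed; a pose out of reach is approached as far as the arm can. A call with a number of a shift or a turn outside -1 to 1 is refused whole. A call with a gripper value outside its range is refused whole. "gripper" is the finger opening in mm, from 0 to 88.1, set as the call begins (left out, the last holds). The fingers move at their own pace and stop on an object; "newtons" is the grip in N (left out, the last holds). Time passes only in rows, so rows that repeat a pose let the fingers close. It gives the time, the measured TCP pose, the force and the opening at its end, in the units of the state.
- get_state(): the state, without advancing time (a new reading comes with each control period).
- snapshot(name): name is "side" or "top" or "wrist"; returns the picture (400x640x3 uint8, red, green, blue); there is no depth.
- camera_model(name): a dict with "mtx" (3x3 intrinsics, pixels), "k1" (the pictures are not rectified: a ray, as slopes to the right and down, at radius r is drawn at 1 + k1 r^2 times it, then the intrinsics apply), "extrinsics" (4x4, takes a point from camera to world coordinates); the wrist camera has in their place "T_tool_cam" (4x4, takes a point from camera to tool coordinates, whose origin is the TCP and whose axes are the flange's). Camera axes: x right, y up, looking along -z (the intrinsics and any distortion apply to the point x, -y, -z); pixel columns grow to the right and rows downward; lengths in m; the calibration is good to about 2 mm. A picture is of the moment at which its call begins: read the wrist's pose just before it. camera_model takes no time and is no camera call.
- workorder.finish_job(): hands the job in, once; it reports no verdict.
Trained networks look in the newest picture that a camera, given by its name, has taken for a name from the list of things; names that differ only in an ending like _2 or _b are one class to them, and where a whole thing is asked for, a point or a joint stands for the part that bears it (a point fixed in the world has none). Each returns a list of dicts, best first, with "p" (0 to 1); they miss things now and then, are a little off and sometimes report something else, mostly with a low value. They report only what shows in the picture. A call takes as long as a camera call.
- boxes_of(thing, camera): "rect" ([left, top, right, bottom] in pixels, round what is visible of it).
- mark_of(thing, camera): "pixel" ([row, column] in pixels: a listed point, or the origin of a listed thing).
The state is a dict: "clock": time; "q": joint angles; "qd": joint speeds; "joint_torque": joint torques, N m; "tool_pos": TCP position; "eef_rot": TCP orientation; "contact_force": force on the tool from outside, world axes, zero at the start; "moment": the same for the moment, N m; "opening": opening from 0.0 (shut) to 1.0 (fully open).
Only numpy, scipy, OpenCV 4.12 (cv2) and the standard library are available. Lean on these libraries where they do the work, as an engineer would, in place of code of your own. Each camera call takes 0.05 s, during which the arm holds its last target.

### The job

The big hex nut on top of the pressure vessel is loose: run it down clockwise with the fingers until it is snug, regripping as needed, then put the large open-ended wrench on it and tighten it until it comes up solid against its stop. Finally lift the wrench off without turning the nut back and lay it gently, level, across both rails of the raised rest with the middle of its grip midway between them. Do the final tightening with the wrench only, and leave the bottles, glassware and small spanner where they are.

Things in the scene. Friction and masses are not known exactly. Their poses are not given: they have to be found in the camera images.
- nut_centre (a point): Centre of the steel hex nut on top of the upright steel pressure vessel: 54 mm across flats, 26 mm high, with a small dome 9 mm high, 26 mm wide on top. z up = turning axis; x points to a small brass pip on the nut's top beside the middle of a flat, so flats face 0, 60, 120 ... degrees from x. The nut does not rise or sink as it turns.
- run_down (a joint): First, easy part of the nut's turn, rad: 0 to 2.6, growing clockwise seen from above; starts between 0.5 and 1.5; 2.6 is snug. Takes about 0.25 N m in either direction (so the nut is also easily turned back).
- tighten (a joint): Second, stiff part of the nut's turn, rad: starts at 0, growing clockwise from above, hard stop at 0.7. Takes about 1 N m, so it moves only once run_down is at its end; a light finger grip (15 N or so) slips there, a hard one may drive on. At the stop the pull on the wrench rises steeply. Fully tight = 0.7, when the pip points at the pin.
- vessel_pin (a point): Top of a brass pin (8 mm wide) on the vessel's lid, 55 mm from the nut's axis, its top 3 mm below the nut's underside. Its direction from the nut's axis is where the nut's pip points when fully tight. The x axis points from the pin to the nut's axis.
- hexnut: The same hex nut; origin at the centre of its underside, axes as nut_centre. Directly under it is a flange 84 mm wide that carries the wrench; 15 mm below the nut's underside is the vessel's lid, 124 mm wide. Nothing around the nut stands higher than its underside.
- wrench: Large open-ended steel wrench with a dark grip, 202 mm long, about 0.45 kg, lying flat; origin under the middle of the grip; x along it towards the jaw, z up. Grip: bar 112 mm long, 22 mm wide, 24 mm high; head 16 mm high, 89 mm wide, underside flush with the grip's. Centre of mass about 35 mm from the origin towards the jaw.
- wrench_grip (a point): Middle of the wrench's grip, 12 mm above its underside; axes as the wrench.
- wrench_jaw (a point): Centre of the wrench's jaw, 118 mm from the grip's middle along x, 8 mm above the underside; on the nut's axis when in use. Gap 57 mm wide, open to +x, from 34 mm behind to 28 mm past this point. The jaw is oiled (slides easily on the nut). Its flats are parallel to x, so they fit when x points to a corner of the nut (30, 90 ... degrees from the nut's x).
- rest: Aluminium tool rest: base 130 x 110 mm and two upright rails 10 mm thick, 90 mm long (along its y), tops 70 mm above the bench, 45 mm either side of its middle along x; 8 mm lips at the rail ends leave 70 mm between them. Origin under its middle, on the bench.
- rest_top (a point): Middle of the rest, at the height of the rail tops (70 mm above the bench); x axis across the rails.
- reagent_jar: White jar, red cap, 80 mm wide, 150 mm high, bystander; origin under its centre.
- amber_bottle: Amber bottle, 64 mm wide, 140 mm high, bystander; origin under its centre.
- beaker: Glass beaker, 68 mm wide, 85 mm high, bystander; origin under its centre.
- flask: Conical flask, 80 mm wide, 110 mm high, bystander; origin under its centre.
- small_spanner: Small double-ended spanner, 142 mm long, 8 mm thick, far too small for the nut, bystander; origin under its middle.

How it is judged:
By the outcome, as a careful person would: the job done as asked, in the order asked, and still so for the second after the job is handed in, with the robot touching nothing.
It also fails if it takes over 72 s, if anything falls off the work surface, if the arm or the gripper's body presses on something with over 40 N, if the wrist force passes 120 N, or if a joint passes its speed limit or range.

## Working session

There is one attempt and no reset: what is moved stays moved. The work goes in short steps, Python scripts to look and compute and a tool call to move; the robot and the scene stay as the last step left them, time stands still between calls to the robot, and variables do not carry over. Pictures are saved under pics/ and viewed, and the job is handed in when it is done.

Besides the shell and the picture viewer there is one more tool, called after ">>>" as name(argument=value, ...) on one line, values as JSON. jog_arm: Moves the arm, as the interface text tells. Scaled input: -1 to 1 covers 75 cm each way for a shift and 2 rad each way for a turn. Its arguments: {"type":"object","properties":{"rows":{"type":"array"},"gripper":{"type":"number"},"newtons":{"type":"number"}},"required":["rows"]}

```bash
ls; mkdir -p pics; cat > h.py <<'E'
import numpy as np, cv2
from scipy.spatial.transform import Rotation as R
from plant import get_state, snapshot, camera_model, workorder, boxes_of, mark_of, r
def cam(name,st=None):
    m=camera_model(name)
    if name=='wrist':
        st=st or get_state()
        T=np.eye(4);T[:3,:3]=R.from_quat(st['eef_rot']).as_matrix();T[:3,3]=st['tool_pos']
        E=T@np.array(m['T_tool_cam'])
    else: E=np.array(m['extrinsics'])
    return np.array(m['mtx']),m['k1'],E
def ray(c,px): # px=(row,col)
    K,k1,E=c
    d=np.array([(px[1]-K[0,2])/K[0,0],(px[0]-K[1,2])/K[1,1]])
    u=d.copy()
    for _ in range(30): u=d/(1+k1*(u@u))
    v=E[:3,:3]@np.array([u[0],-u[1],-1.]); return E[:3,3],v/np.linalg.norm(v)
def proj(c,P):
    K,k1,E=c
    p=np.linalg.inv(E)@np.append(P,1); u=np.array([p[0]/-p[2],-p[1]/-p[2]])
    u=u*(1+k1*(u@u)); return np.array([K[1,1]*u[1]+K[1,2],K[0,0]*u[0]+K[0,2]])
def atz(c,px,z):
    o,v=ray(c,px); return o+v*(z-o[2])/v[2]
def tri(rs):
    A=np.zeros((3,3));b=np.zeros(3)
    for o,v in rs:
        M=np.eye(3)-np.outer(v,v);A+=M;b+=M@o
    x=np.linalg.solve(A,b); return x,[float(np.linalg.norm((np.eye(3)-np.outer(v,v))@(x-o))) for o,v in rs]
def save(n,img): cv2.imwrite('pics/'+n+'.png',cv2.cvtColor(img,cv2.COLOR_RGB2BGR))
E
cat > s1.py <<'E'
from h import *
np.set_printoptions(precision=4,suppress=True)
st=get_state(); print(st['clock'],st['tool_pos'],st['eef_rot'],st['opening'],r.finger_overhang)
for n in ['side','top','wrist']:
    save('a_'+n,snapshot(n)); c=cam(n); print(n,c[0].round(1).tolist(),c[1],c[2].round(3).tolist())
E
python3 s1.py
```

```text
pics
0.0 [0.1368 0.6092 0.2599] [ 0.1102  0.9939 -0.0009 -0.    ] 1.000139295673082 0.022
side [[372.4, 0.0, 317.9], [0.0, 372.4, 201.5], [0.0, 0.0, 1.0]] 0.010278630482561703 [[0.763, 0.371, -0.529, 0.114], [-0.646, 0.44, -0.624, -0.533], [0.001, 0.818, 0.576, 0.618], [0.0, 0.0, 0.0, 1.0]]
top [[454.6, 0.0, 321.6], [0.0, 454.6, 202.6], [0.0, 0.0, 1.0]] -0.052435540731016306 [[-0.02, 0.994, -0.106, 0.465], [-1.0, -0.021, -0.009, 0.003], [-0.011, 0.105, 0.994, 1.294], [0.0, 0.0, 0.0, 1.0]]
wrist [[320.0, 0.0, 315.0], [0.0, 320.0, 198.7], [0.0, 0.0, 1.0]] -0.05436280618076776 [[0.219, -0.938, -0.267, 0.07], [0.976, 0.211, 0.061, 0.625], [-0.001, -0.274, 0.962, 0.385], [0.0, 0.0, 0.0, 1.0]]
```

View pics/a_top.png

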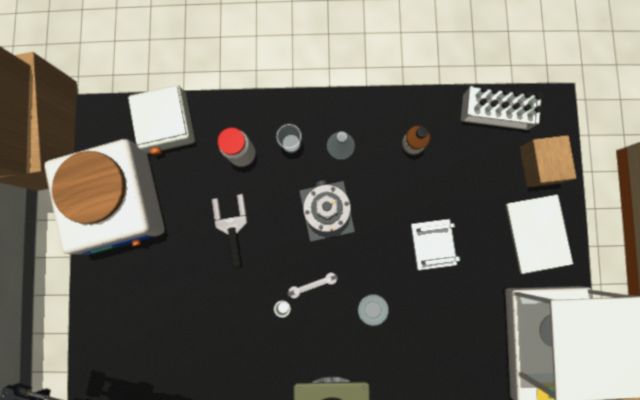

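View pics/a_side.png

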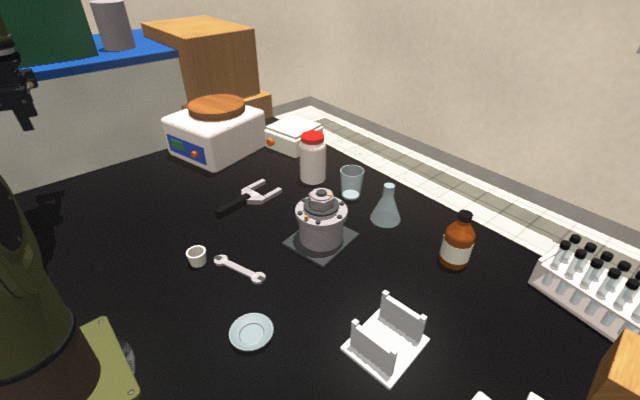

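View pics/a_wrist.png

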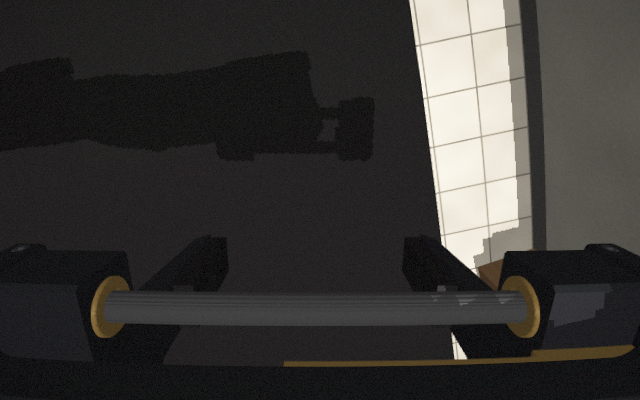

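```bash
cat > s2.py <<'E'
from h import *
np.set_printoptions(precision=4,suppress=True)
cs={n:cam(n) for n in ['side','top']}
for t in ['nut_centre','vessel_pin','hexnut','wrench','wrench_grip','wrench_jaw','rest','rest_top']:
    rs=[]
    for n in cs:
        m=mark_of(t,n)[:2]; print(t,n,[(round(x['p'],2),np.round(x['pixel'],1).tolist()) for x in m])
        if m: rs.append(ray(cs[n],m[0]['pixel']))
    if len(rs)==2: print('   ',*tri(rs))
print(get_state()['clock'])
E
python3 s2.py
```

```text
nut_centre side [(0.8, [201.4, 324.4])]
nut_centre top [(0.56, [209.0, 326.8])]
    [ 0.5769 -0.0023  0.1222] [0.005135293017401492, 0.005135293017401444]
vessel_pin side [(0.94, [216.6, 304.3]), (0.15, [202.0, 320.3])]
vessel_pin top [(0.65, [224.8, 332.0]), (0.15, [146.5, 341.0])]
    [ 0.5272 -0.0081  0.1072] [0.006449643687931123, 0.006449643687930971]
hexnut side [(0.87, [201.1, 321.0])]
hexnut top [(0.82, [209.4, 330.4])]
    [ 0.57   -0.0076  0.1296] [0.0010970503080075036, 0.0010970503080076405]
wrench side [(0.83, [203.2, 236.8])]
wrench top [(0.64, [247.3, 233.8])]
    [0.4844 0.2616 0.0164] [0.005210164132030175, 0.005210164132030324]
wrench_grip side [(0.82, [202.9, 233.1])]
wrench_grip top []
wrench_jaw side [(0.75, [190.2, 266.9])]
wrench_jaw top [(0.64, [208.0, 231.3])]
    [0.5939 0.2716 0.0082] [0.0025575025596928824, 0.0025575025596929076]
rest side [(0.77, [344.2, 385.5])]
rest top [(0.7, [243.7, 429.9])]
    [ 0.4811 -0.2932 -0.0066] [0.002726917614042093, 0.002726917614042105]
rest_top side [(0.56, [320.0, 390.7])]
rest_top top [(0.84, [243.1, 438.6])]
    [ 0.4801 -0.2979  0.0707] [0.0009296074918050934, 0.0009296074918050422]
0.95
```

>>> jog_arm(rows=[[[-0.745,-0.671,-0.03],0],[[-0.745,-0.671,-0.03],0],[[-0.745,-0.671,-0.03],0],[[-0.745,-0.671,-0.03],0],[[-0.745,-0.671,-0.03],0],[[-0.745,-0.671,-0.03],0],[[-0.745,-0.671,-0.03],0],[[-0.745,-0.671,-0.03],0],[[-0.745,-0.671,-0.03],0],[[-0.745,-0.671,-0.03],0],[[-0.745,-0.671,-0.03],0],[[-0.745,-0.671,-0.03],0],[[-0.745,-0.671,-0.03],0],[[-0.745,-0.671,-0.03],0],[[-0.745,-0.671,-0.03],0],[[-0.745,-0.671,-0.03],0],[[-0.745,-0.671,-0.03],0],[[-0.745,-0.671,-0.03],0],[[-0.745,-0.671,-0.03],0],[[-0.745,-0.671,-0.03],0]], gripper=88)

```text
clock: 2.62
tool_pos: [0.573, -0.007, 0.2829]
eef_rot: [0.113, 0.994, -0.001, 0.0]
contact_force: [-0.1, -0.2, 0.1]
opening: 0.996
```

```bash
cat > s3.py <<'E'
import sys
from h import *
np.set_printoptions(precision=4,suppress=True)
st=get_state(); print(st['clock'],st['tool_pos'],st['eef_rot'],'q',np.round(st['q'],3),st['contact_force'],st['opening'])
n=sys.argv[1]; save(n,snapshot('wrist')); c=cam('wrist',st)
np.savez(n+'.npz',K=c[0],k=c[1],E=c[2])
for t in sys.argv[2:]:
    m=mark_of(t,'wrist')[:2]; print(t,[(round(x['p'],2),np.round(x['pixel'],1).tolist()) for x in m])
E
python3 s3.py b1 nut_centre vessel_pin hexnut
```

```text
2.6167 [ 0.573  -0.007   0.2829] [ 0.1133  0.9936 -0.0005  0.0004] q [ 0.089  0.597 -0.264  1.698  0.195  0.871  1.086] [-0.1444 -0.1761  0.146 ] 0.9961431146152863
nut_centre [(0.92, [191.0, 324.1])]
vessel_pin [(0.72, [132.6, 300.8])]
hexnut [(0.72, [188.3, 328.0])]
```

View pics/b1.png

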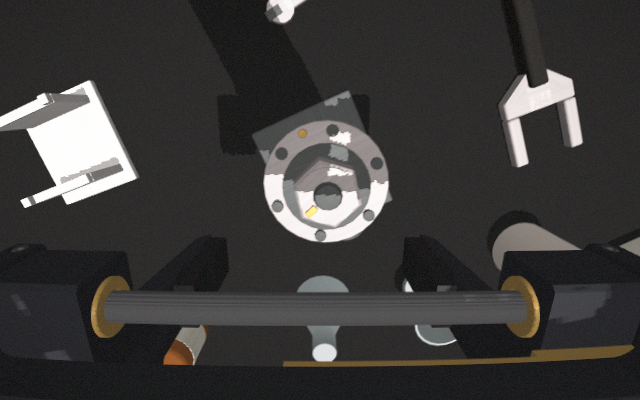

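```bash
python3 - <<'E'
import cv2
i=cv2.imread('pics/b1.png')[110:250,250:400]; cv2.imwrite('pics/b1z.png',cv2.resize(i,None,fx=4,fy=4,interpolation=cv2.INTER_CUBIC))
E
```

```text
(no output)
```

View pics/b1z.png

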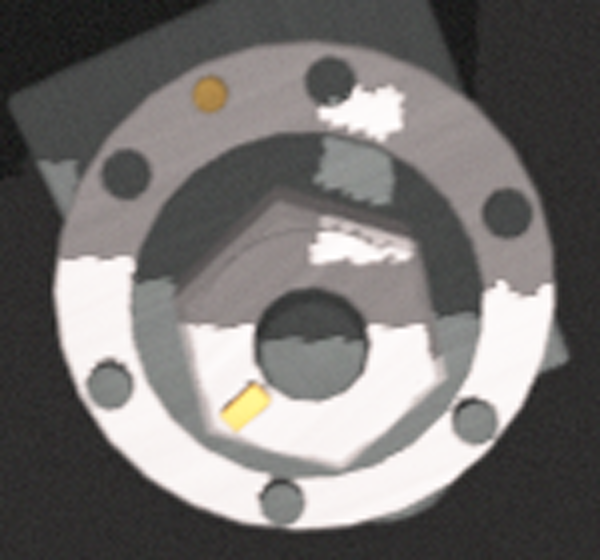

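```bash
python3 - <<'E'
from h import *
from scipy.optimize import least_squares
np.set_printoptions(precision=4,suppress=True)
d=np.load('b1.npz'); c=(d['K'],float(d['k']),d['E'])
f=lambda x,y:(110+y/4-.4,250+x/4-.4)
lid=[f(*p) for p in [(55,290),(553,290),(300,42),(298,528),(130,108),(478,112),(135,470),(480,460)]]
def res(p): return [np.hypot(*(atz(c,q,p[2])[:2]-p[:2]))-.062 for q in lid]
s=least_squares(res,[.57,0,.1]);print(s.x,np.array(s.fun)*1e3)
dome=f(312,345)
for h in [.101,s.x[2]]:
    C=np.mean([atz(c,q,h)[:2] for q in lid],0)
    pin=atz(c,f(210,95),h+.012)[:2]; pip=atz(c,f(245,407),h+.042)[:2]
    print(h,pin,pip)
    cor=[atz(c,f(*p),h+.041)[:2] for p in [(278,192),(415,242),(442,378),(342,465),(212,432),(180,303)]]
    cc=np.mean(cor,0); print('corners centre',cc,np.hypot(*(np.array(cor)-cc).T)*1e3, 'expected',27/np.cos(np.pi/6))
    a=[np.degrees(np.arctan2(*(q-cc)[::-1])) for q in cor]; print('corner angs',np.array(a),np.mod(a,60))
    ctr=s.x[:2]
    g=lambda q:np.degrees(np.arctan2(q[1]-ctr[1],q[0]-ctr[0]))
    print('pin ang',g(pin),np.hypot(*(pin-ctr)),'pip ang',np.degrees(np.arctan2(*(pip-cc)[::-1])),np.hypot(*(pip-cc)))
print('tool yaw x', np.degrees(np.arctan2(*R.from_quat(get_state()['eef_rot']).as_matrix()[1::-1,0])))
E
```

```text
[0.5796 0.0021 0.0993] [-0.5239 -0.0768 -0.0116 -0.5552  0.5418 -0.3504  0.3918  0.5605]
0.101 [ 0.5253 -0.0079] [ 0.59   -0.0145]
corners centre [0.5782 0.0029] [32.2551 30.0233 29.8764 30.0916 30.5152 29.1741] expected 31.17691453623979
corner angs [-179.9196  120.9457   59.1987    0.5443  -58.2012 -118.174 ] [ 0.0804  0.9457 59.1987  0.5443  1.7988  1.826 ]
pin ang -169.57648615489086 0.05529998545848374 pip ang -56.010652521971565 0.021055249906818386
0.0992511470121332 [ 0.5254 -0.008 ] [ 0.5905 -0.0147]
corners centre [0.5787 0.0029] [32.4673 30.2208 30.073  30.2896 30.716  29.366 ] expected 31.17691453623979
corner angs [-179.9196  120.9457   59.1987    0.5443  -58.2012 -118.174 ] [ 0.0804  0.9457 59.1987  0.5443  1.7988  1.826 ]
pin ang -169.45472205865872 0.05520525720713758 pip ang -56.00684597385979 0.021195421918783434
tool yaw x 167.52915528608395
```

>>> jog_arm(rows=[[[-0.005,0.014,0.093],0],[[-0.005,0.014,0.093],0],[[-0.005,0.014,0.093],0]])

```text
clock: 3.07
tool_pos: [0.5742, 0.0084, 0.2091]
eef_rot: [0.108, 0.994, -0.0, -0.005]
contact_force: [-1.1, 0.0, -0.9]
opening: 1.002
```

```bash
python3 s3.py b2 nut_centre vessel_pin hexnut; python3 - <<'E'
import cv2
i=cv2.imread('pics/b2.png')[90:290,210:420]; cv2.imwrite('pics/b2z.png',cv2.resize(i,None,fx=3,fy=3,interpolation=cv2.INTER_CUBIC))
E
```

```text
3.0667 [0.5742 0.0084 0.2091] [ 0.1079  0.9942 -0.0002 -0.0048] q [ 0.048  0.697 -0.242  1.764  0.233  0.718  1.038] [-1.0889  0.045  -0.8642] 1.001620402554244
nut_centre [(0.95, [222.1, 306.3]), (0.32, [365.7, 152.9])]
vessel_pin [(0.24, [31.5, 559.3])]
hexnut [(0.68, [219.9, 312.2]), (0.6, [145.2, 274.9])]
```

View pics/b2z.png

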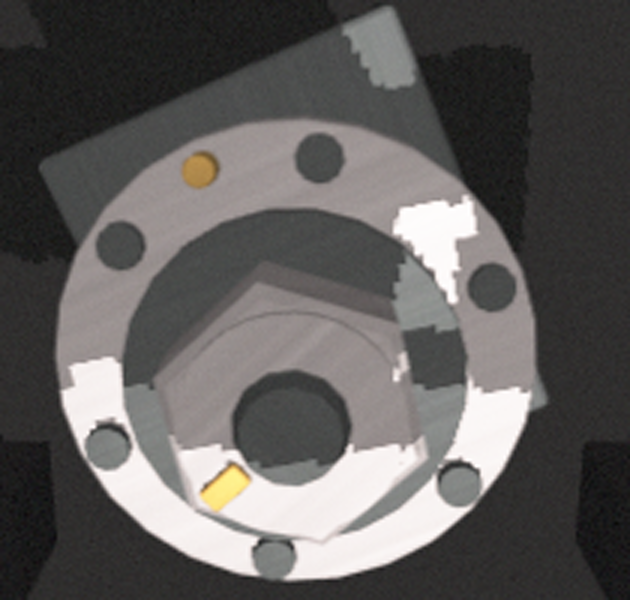

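```bash
python3 - <<'E'
import cv2
i=cv2.imread('pics/b2.png')[205:275,255:360]; cv2.imwrite('pics/b2zz.png',cv2.resize(i,None,fx=7,fy=7,interpolation=cv2.INTER_NEAREST))
E
```

```text
(no output)
```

View pics/b2zz.png

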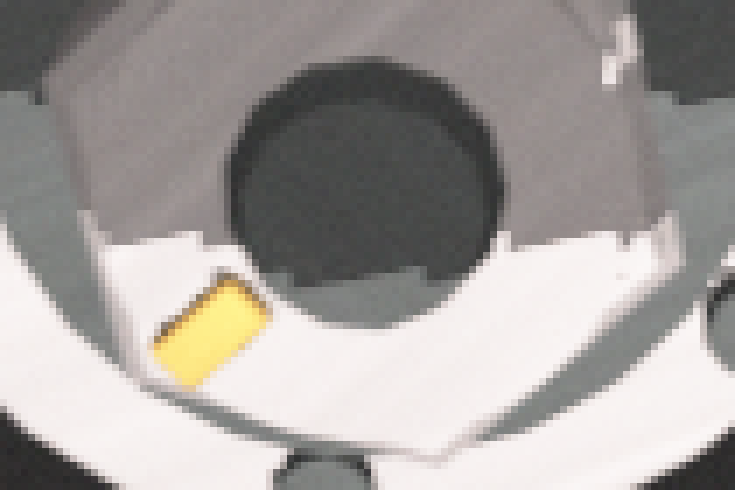

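```bash
python3 s3.py b3 nut_centre vessel_pin hexnut; python3 - <<'E'
import cv2
i=cv2.imread('pics/b3.png')[90:290,200:410]; cv2.imwrite('pics/b3z.png',cv2.resize(i,None,fx=3,fy=3,interpolation=cv2.INTER_CUBIC))
E
```

```text
3.2667 [0.5786 0.0065 0.2152] [0.1097 0.994  0.0003 0.0013] q [ 0.051  0.689 -0.241  1.757  0.232  0.721  1.039] [-0.3951  0.8861  0.5796] 0.9996114348545769
nut_centre [(0.66, [213.5, 306.5])]
vessel_pin [(0.76, [136.7, 277.2]), (0.37, [353.6, 157.2])]
hexnut [(0.88, [205.2, 312.0]), (0.59, [356.0, 156.4])]
```

View pics/b3z.png

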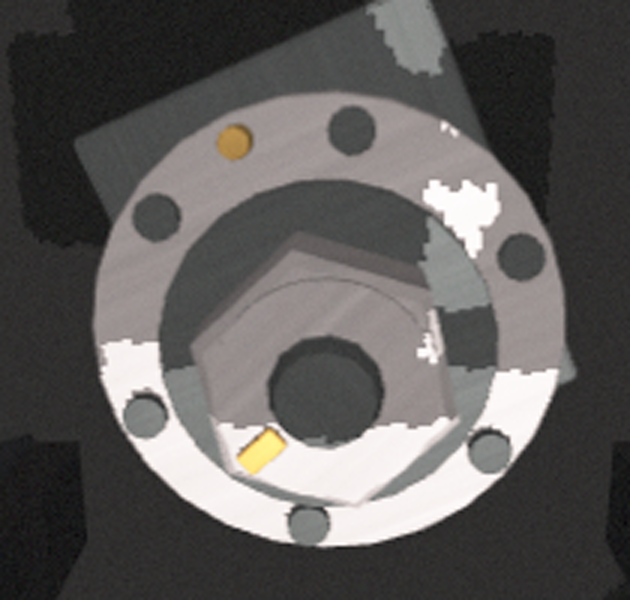

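```bash
cat > fit.py <<'E'
from h import *
from scipy.optimize import least_squares
np.set_printoptions(precision=4,suppress=True)
def fit(npz,s,ox,oy,lidp,corp,pipp,pinp,domep=None):
    d=np.load(npz); c=(d['K'],float(d['k']),d['E'])
    f=lambda p:np.array((oy+p[1]/s-.5+.5/s,ox+p[0]/s-.5+.5/s))
    lid=[f(p) for p in lidp]; cor=[f(p) for p in corp]
    def res(p):
        a=[(np.hypot(*(atz(c,q,p[2])[:2]-p[:2]))-.062)*1e3 for q in lid]
        b=[]
        th=p[3]
        W=[np.array([p[0]+.03118*np.cos(th-k*np.pi/3),p[1]+.03118*np.sin(th-k*np.pi/3)]) for k in range(6)]
        Q=[atz(c,q,p[2]+.041)[:2] for q in cor]
        for q in Q:
            w=min(W,key=lambda w:np.hypot(*(w-q))); b+=list((w-q)*1e3)
        return np.array(a+b)
    best=min((least_squares(res,[.579,.003,.1,t],loss='soft_l1') for t in np.radians([0,15,30,45])),key=lambda s:s.cost)
    p=best.x; h=p[2]
    print('centre',p[:2],'lid z',h,'corner ang mod60',np.degrees(p[3])%60,'cost',best.cost); print(res(p).round(1))
    pin=atz(c,f(pinp),h+.012)[:2]-p[:2]; pip=atz(c,f(pipp),h+.042)[:2]-p[:2]
    A=lambda v:np.degrees(np.arctan2(v[1],v[0]))
    print('pin',A(pin),np.hypot(*pin),'pip',A(pip),np.hypot(*pip),'diff',(A(pip)-A(pin))%360)
    return p
if __name__=='__main__':
    fit('b3.npz',3,200,90,[(93,320),(565,330),(330,92),(328,547),(165,155),(497,157),(160,475),(490,488)],
     [(299,252),(431,291),(456,416),(360,503),(233,470),(200,352)],(262,451),(235,141))
    fit('b1.npz',4,250,110,[(55,290),(553,290),(300,42),(298,528),(130,108),(478,112),(135,470),(480,460)],
     [(283,200),(415,245),(442,378),(342,465),(212,432),(182,303)],(245,407),(210,95))
E
python3 fit.py
```

```text
centre [0.58   0.0025] lid z 0.09725050405596446 corner ang mod60 1.0399441943796743 cost 5.7412817123652715
[ 0.8 -0.2 -0.1  1.1  0.4  0.2  0.7  0.8 -0.5 -1.1  0.   0.3  1.5  1.
  1.3 -0.   0.7 -0.7 -1.4 -1.3]
pin -168.87060132632075 0.0557416734089765 pip -56.895844723425526 0.021692069400838176 diff 111.97475660289523
centre [0.5799 0.0026] lid z 0.09730809682854343 corner ang mod60 0.5138186558366387 cost 5.061753721007197
[ 0.2 -0.1  0.   0.2  0.9 -0.5  1.3  0.9  0.3 -1.2 -0.2  0.6  0.5  0.9
  1.3 -0.3  0.2 -0.8 -0.8 -1.8]
pin -168.91682819764745 0.05536883283940436 pip -57.023883964575354 0.020779830003302056 diff 111.89294423307209
```

>>> jog_arm(rows=[[[0,0,0],-0.117],[[0,0,0],-0.117],[[0,0,0],-0.117],[[0,0,0],-0.117],[[0,0,0],-0.117]])

```text
clock: 3.88
tool_pos: [0.578, 0.0057, 0.2138]
eef_rot: [-0.005, 1.0, 0.0, 0.0]
contact_force: [0.3, -0.1, 0.7]
opening: 0.999
```

```bash
cat > d.py <<'E'
# shift needed in tool axes (normalised) to reach a world xyz, yaw of tool y (deg)
import sys
from h import *
np.set_printoptions(precision=4,suppress=True)
st=get_state(); M=R.from_quat(st['eef_rot']).as_matrix()
yaw=np.degrees(np.arctan2(M[1,1],M[0,1]))
print('t',round(st['clock'],2),'pos',st['tool_pos'],'yawY',round(yaw,2),'q',np.round(st['q'],3),'F',st['contact_force'],'M',st['moment'],'op',round(st['opening']*88.1,1),'tilt',M[:2,2])
if len(sys.argv)>1:
    t=np.array([float(x) for x in sys.argv[1:4]]); d=M.T@(t-st['tool_pos']); print('shift norm',(d/.75).round(4))
    if len(sys.argv)>4: print('turn norm',round(np.radians(-((float(sys.argv[4])-yaw+180)%360-180))/2,4))
E
python3 d.py .58 .0025 .139 90.8
```

```text
t 3.88 pos [0.578  0.0057 0.2138] yawY 90.58 q [ 0.091  0.697 -0.308  1.756  0.295  0.734  1.211] F [ 0.2617 -0.1111  0.6842] M [-0.0062  0.041  -0.0274] op 88.0 tilt [0.0006 0.0001]
shift norm [-0.0026 -0.0044  0.0998]
turn norm -0.0019
```

>>> jog_arm(rows=[[[-0.0026,-0.0044,0.03],-0.002],[[-0.0026,-0.0044,0.06],-0.002],[[-0.0026,-0.0044,0.085],-0.002],[[-0.0026,-0.0044,0.0998],-0.002],[[-0.0026,-0.0044,0.0998],-0.002],[[-0.0026,-0.0044,0.0998],-0.002]])

```text
clock: 4.38
tool_pos: [0.5798, 0.0028, 0.1386]
eef_rot: [-0.008, 1.0, -0.0, -0.0]
contact_force: [0.6, 0.3, 0.5]
opening: 1.001
```

```bash
python3 s3.py b4; python3 d.py .58 .0025 .139 90.8
```

```text
4.3833 [0.5798 0.0028 0.1386] [-0.0083  1.     -0.     -0.0002] q [ 0.067  0.807 -0.261  1.804  0.349  0.577  1.175] [0.5548 0.2639 0.5063] 1.0013475050082385
t 4.43 pos [0.5804 0.0028 0.1393] yawY 90.96 q [ 0.067  0.806 -0.262  1.803  0.349  0.577  1.175] F [ 0.1088 -0.0887 -0.0311] M [ 0.0371  0.0022 -0.0291] op 87.7 tilt [0.0012 0.0002]
shift norm [ 0.0005 -0.0004  0.0004]
turn norm 0.0014
```

View pics/b4.png

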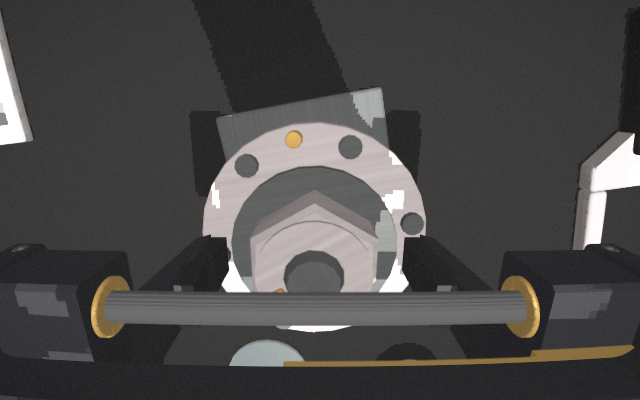

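>>> jog_arm(rows=[[[0,0,0],0],[[0,0,0],0],[[0,0,0],0],[[0,0,0],0],[[0,0,0],0],[[0,0,0],0]], gripper=40, newtons=20)

```text
clock: 4.93
tool_pos: [0.5801, 0.0022, 0.1391]
eef_rot: [-0.008, 1.0, -0.0, 0.0]
contact_force: [-0.6, -1.5, 3.8]
opening: 0.69
```

```bash
python3 d.py .58 .0025 .139 90.8
```

```text
t 4.93 pos [0.5801 0.0022 0.1391] yawY 90.97 q [ 0.068  0.806 -0.261  1.804  0.35   0.577  1.176] F [-0.5842 -1.5467  3.7957] M [-0.2302  0.1512  0.0628] op 60.8 tilt [ 0.0009 -0.0004]
shift norm [0.0002 0.0004 0.0002]
turn norm 0.0015
```

>>> jog_arm(rows=[[[0,0,0],0],[[0,0,0],0],[[0,0,0],0],[[0,0,0],0]])

```text
clock: 5.27
tool_pos: [0.5801, 0.0023, 0.1391]
eef_rot: [-0.008, 1.0, -0.0, 0.0]
contact_force: [-0.3, -1.9, 5.9]
opening: 0.692
```

```bash
python3 d.py
```

```text
t 5.27 pos [0.5801 0.0023 0.1391] yawY 90.97 q [ 0.068  0.806 -0.261  1.804  0.35   0.577  1.176] F [-0.3415 -1.938   5.8935] M [-0.3142  0.1008  0.0504] op 60.9 tilt [ 0.0009 -0.0004]
```

```bash
python3 s3.py b5; python3 - <<'E'
from h import *
save('b5s',snapshot('side')[150:290,230:410].repeat(4,0).repeat(4,1))
E
```

```text
5.2667 [0.5801 0.0023 0.1391] [-0.0085  1.     -0.0002  0.0004] q [ 0.068  0.806 -0.261  1.804  0.35   0.577  1.176] [-0.3415 -1.938   5.8935] 0.6918137587286323
```

View pics/b5.png

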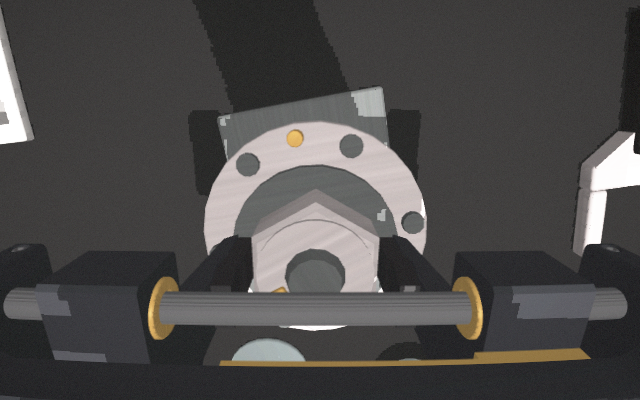

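View pics/b5s.png

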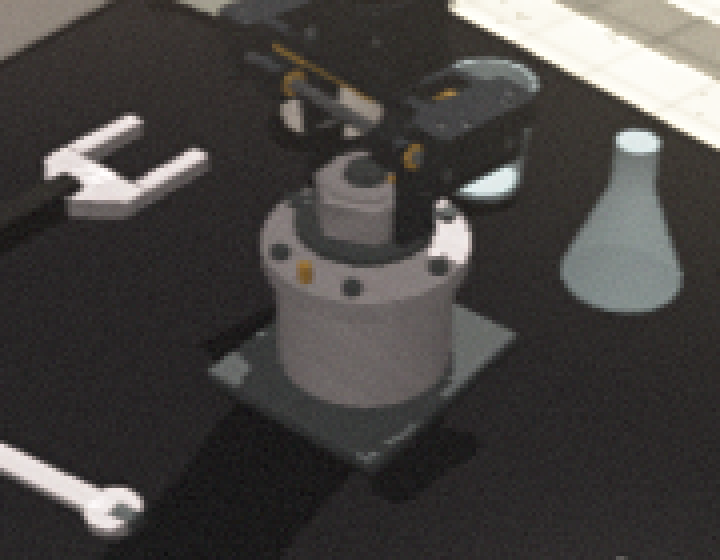

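>>> jog_arm(rows=[[[0,0,-0.004],0],[[0,0,-0.004],0],[[0,0,-0.004],0],[[0,0,-0.004],0]], gripper=30, newtons=20)

```text
clock: 5.7
tool_pos: [0.5798, 0.0022, 0.14]
eef_rot: [-0.008, 1.0, 0.0, -0.0]
contact_force: [5.1, -1.1, -17.2]
opening: 0.687
```

```bash
python3 d.py
```

```text
t 5.7 pos [0.5798 0.0022 0.14  ] yawY 90.96 q [ 0.069  0.805 -0.263  1.803  0.348  0.58   1.177] F [  5.1381  -1.1107 -17.2415] M [-0.2356 -1.1251 -0.0371] op 60.5 tilt [-0.0008  0.0001]
```

>>> jog_arm(rows=[[[0,0,0.003],0],[[0,0,0.003],0.04],[[0,0,0.003],0.08],[[0,0,0.003],0.12],[[0,0,0.003],0.16],[[0,0,0.003],0.2],[[0,0,0.003],0.2]])

```text
clock: 6.28
tool_pos: [0.5798, 0.0016, 0.1396]
eef_rot: [0.192, 0.981, -0.001, 0.0]
contact_force: [2.0, -4.2, -2.9]
opening: 0.688
```

```bash
python3 d.py; python3 s3.py b6
```

```text
t 6.28 pos [0.5798 0.0016 0.1396] yawY 67.89 q [ 0.006  0.798 -0.153  1.807  0.212  0.552  0.902] F [ 1.9713 -4.2076 -2.9344] M [-0.7675 -0.3482 -0.2556] op 60.6 tilt [ 0.0001 -0.0016]
6.2833 [0.5798 0.0016 0.1396] [ 0.1918  0.9814 -0.0008  0.0002] q [ 0.006  0.798 -0.153  1.807  0.212  0.552  0.902] [ 1.9713 -4.2076 -2.9344] 0.6880217772118504
```

View pics/b6.png

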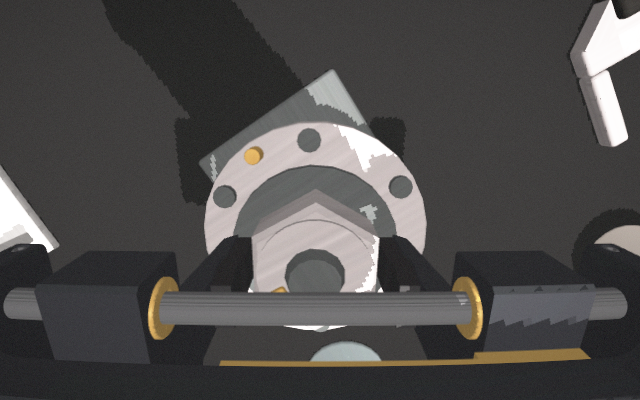

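>>> jog_arm(rows=[[[0,0,0],0.06],[[0,0,0],0.12],[[0,0,0],0.18],[[0,0,0],0.24],[[0,0,0],0.3],[[0,0,0],0.35],[[0,0,0],0.38],[[0,0,0],0.38]])

```text
clock: 7.0
tool_pos: [0.5789, 0.0007, 0.1396]
eef_rot: [0.542, 0.841, -0.001, -0.0]
contact_force: [-0.5, -5.8, -0.6]
opening: 0.686
```

```bash
python3 d.py
```

```text
t 7.0 pos [0.5789 0.0007 0.1396] yawY 24.42 q [-0.109  0.798  0.047  1.815 -0.061  0.532  0.403] F [-0.5225 -5.7711 -0.5955] M [-1.2616  0.0591 -0.2341] op 60.4 tilt [-0.0017 -0.0024]
```

>>> jog_arm(rows=[[[0,0,0],0.01],[[0,0,0],0.02],[[0,0,0],0.03],[[0,0,0],0.03]])

```text
clock: 7.33
tool_pos: [0.5788, 0.0006, 0.1395]
eef_rot: [0.565, 0.825, -0.002, -0.0]
contact_force: [-1.1, -6.6, 0.7]
opening: 0.692
```

```bash
python3 d.py
```

```text
t 7.33 pos [0.5788 0.0006 0.1395] yawY 21.2 q [-0.117  0.799  0.061  1.816 -0.082  0.532  0.366] F [-1.0883 -6.5908  0.7492] M [-1.3967  0.1336  0.4656] op 61.0 tilt [-0.0018 -0.0024]
```

>>> jog_arm(rows=[[[0,0,0],0.01],[[0,0,0],0.02],[[0,0,0],0.02]])

```text
clock: 7.58
tool_pos: [0.5784, 0.0015, 0.1396]
eef_rot: [0.581, 0.814, -0.001, -0.001]
contact_force: [-1.4, -4.3, 0.9]
opening: 0.687
```

```bash
python3 d.py
```

```text
t 7.58 pos [0.5784 0.0015 0.1396] yawY 19.01 q [-0.124  0.799  0.07   1.816 -0.097  0.532  0.341] F [-1.4032 -4.2987  0.8986] M [-1.1576  0.3548  0.6809] op 60.5 tilt [-0.0026 -0.0015]
```

>>> jog_arm(rows=[[[0,0,0],0.01],[[0,0,0],0.01]])

```text
clock: 7.75
tool_pos: [0.5783, 0.002, 0.1395]
eef_rot: [0.589, 0.808, -0.001, -0.001]
contact_force: [-2.8, -5.5, 2.5]
opening: 0.686
```

```bash
python3 d.py;python3 s3.py b7
```

```text
t 7.75 pos [0.5783 0.002  0.1395] yawY 17.8 q [-0.127  0.799  0.075  1.817 -0.105  0.533  0.327] F [-2.8214 -5.5275  2.499 ] M [-1.0119  0.6091  0.7623] op 60.4 tilt [-0.003  -0.0008]
7.75 [0.5783 0.002  0.1395] [ 0.5892  0.808  -0.0012 -0.001 ] q [-0.127  0.799  0.075  1.817 -0.105  0.533  0.327] [-2.8214 -5.5275  2.499 ] 0.6858410553694224
```

View pics/b7.png

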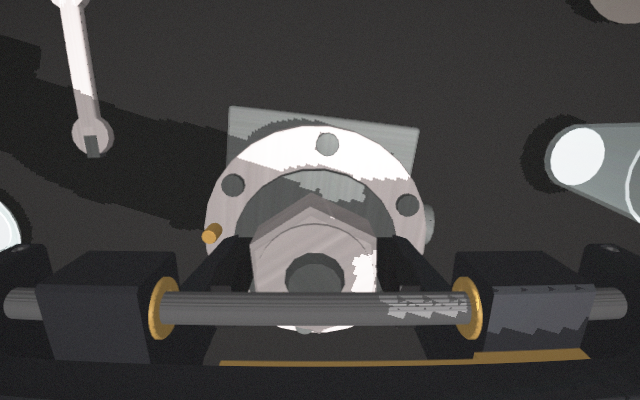

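>>> jog_arm(rows=[[[0,0,0],0],[[0,0,0],0],[[0,0,0],0],[[0,0,0],0],[[0,0,-0.05],0],[[0,0,-0.1],0],[[0,0,-0.1],0],[[0,0,-0.1],0]], gripper=88)

```text
clock: 8.47
tool_pos: [0.5814, 0.0031, 0.2165]
eef_rot: [0.59, 0.807, 0.002, 0.002]
contact_force: [0.2, 0.5, -0.3]
opening: 0.996
```

```bash
python3 d.py;python3 s3.py b8; python3 - <<'E'
import cv2
i=cv2.imread('pics/b8.png')[90:290,210:420]; cv2.imwrite('pics/b8z.png',cv2.resize(i,None,fx=3,fy=3,interpolation=cv2.INTER_CUBIC))
E
```

```text
t 8.47 pos [0.5814 0.0031 0.2165] yawY 17.68 q [-0.141  0.686  0.097  1.761 -0.097  0.694  0.317] F [ 0.2448  0.4952 -0.251 ] M [-0.0388  0.0326  0.025 ] op 87.7 tilt [0.0053 0.001 ]
8.4667 [0.5814 0.0031 0.2165] [0.5901 0.8073 0.002  0.0018] q [-0.141  0.686  0.097  1.761 -0.097  0.694  0.317] [ 0.2448  0.4952 -0.251 ] 0.9956931873986906
```

View pics/b8z.png

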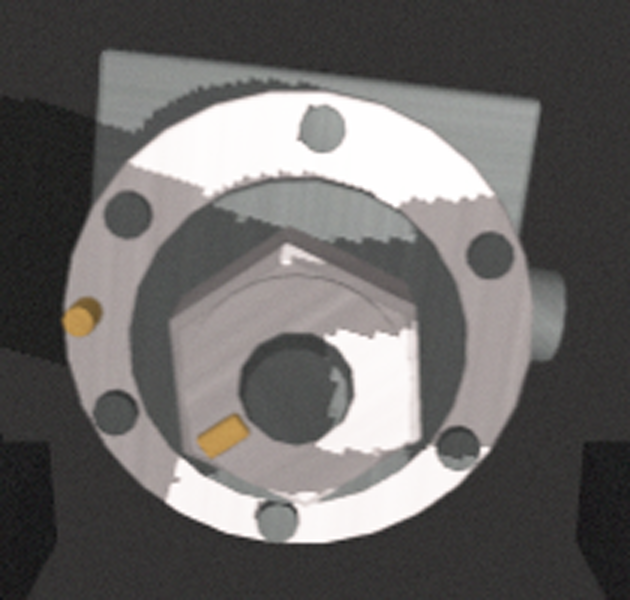

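```bash
python3 - <<'E'
from fit import *
fit('b8.npz',3,210,90,[(64,322),(533,310),(300,90),(300,545),(135,157),(465,160),(133,480),(470,475)],
 [(290,248),(414,302),(420,443),(305,498),(183,453),(175,325)],(222,436),(77,320))
E
```

```text
centre [0.5795 0.0014] lid z 0.09790292362274243 corner ang mod60 50.76810685966139 cost 5.2486268353217564
[ 0.1 -0.1  0.4  0.6 -0.3 -0.3  0.8  0.6 -0.4  0.3  1.  -1.4 -0.1  0.3
  1.  -2.9  0.1 -0.3 -1.2  0.1]
pin -169.32618761800572 0.05592782882447787 pip -126.83543495296388 0.02091309109795661 diff 42.49075266504184
```

```bash
python3 d.py .50 .265 .25 95
```

```text
t 8.52 pos [0.5801 0.0032 0.2149] yawY 17.68 q [-0.141  0.688  0.096  1.762 -0.097  0.694  0.317] F [-0.1849 -0.3033  0.129 ] M [-0.0336  0.0332 -0.0145] op 88.0 tilt [0.0016 0.0009]
shift norm [ 0.3651  0.0043 -0.0467]
turn norm -0.6747
```

>>> jog_arm(rows=[[[0,0,-0.047],-0.06],[[0.365,0.004,-0.047],-0.675],[[0.365,0.004,-0.047],-0.675],[[0.365,0.004,-0.047],-0.675],[[0.365,0.004,-0.047],-0.675],[[0.365,0.004,-0.047],-0.675],[[0.365,0.004,-0.047],-0.675],[[0.365,0.004,-0.047],-0.675],[[0.365,0.004,-0.047],-0.675],[[0.365,0.004,-0.047],-0.675],[[0.365,0.004,-0.047],-0.675],[[0.365,0.004,-0.047],-0.675],[[0.365,0.004,-0.047],-0.675],[[0.365,0.004,-0.047],-0.675],[[0.365,0.004,-0.047],-0.675],[[0.365,0.004,-0.047],-0.675]])

```text
clock: 9.85
tool_pos: [0.4996, 0.2643, 0.2494]
eef_rot: [-0.043, 0.999, -0.0, -0.0]
contact_force: [-0.0, -0.6, 0.5]
opening: 1.002
```

```bash
python3 d.py;python3 s3.py c1 wrench_grip wrench_jaw wrench
```

```text
t 9.85 pos [0.4996 0.2643 0.2494] yawY 94.93 q [-0.413  0.629 -0.259  1.76   0.216  0.781  0.878] F [-0.0443 -0.5772  0.5188] M [-0.0009 -0.0271 -0.0302] op 88.3 tilt [-0.0002 -0.0001]
9.85 [0.4996 0.2643 0.2494] [-0.043   0.9991 -0.0001 -0.0001] q [-0.413  0.629 -0.259  1.76   0.216  0.781  0.878] [-0.0443 -0.5772  0.5188] 1.0017979887548318
wrench_grip [(0.75, [156.3, 317.7]), (0.17, [154.3, 315.7])]
wrench_jaw []
wrench [(0.6, [153.8, 318.1])]
```

View pics/c1.png

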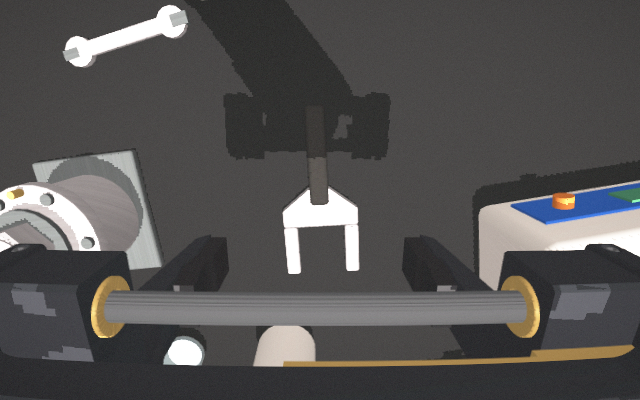

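```bash
python3 - <<'E'
import cv2
i=cv2.imread('pics/c1.png')[95:285,260:385]; cv2.imwrite('pics/c1z.png',cv2.convertScaleAbs(cv2.resize(i,None,fx=4,fy=4,interpolation=cv2.INTER_CUBIC)[:600] if 0 else cv2.resize(i,None,fx=3,fy=3,interpolation=cv2.INTER_CUBIC),alpha=1.5,beta=20))
E
```

```text
(no output)
```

View pics/c1z.png

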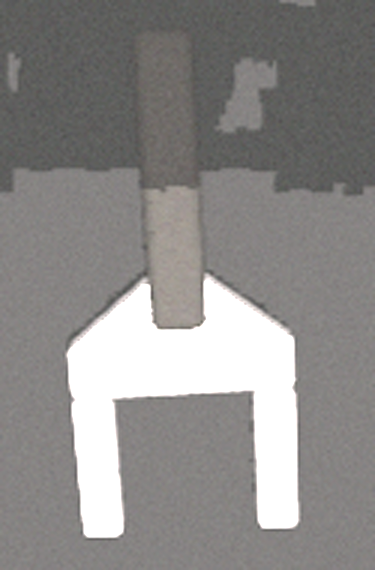

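```bash
python3 - <<'E'
from h import *
np.set_printoptions(precision=4,suppress=True)
d=np.load('c1.npz'); c=(d['K'],float(d['k']),d['E'])
f=lambda x,y:np.array((95+(y+.5)/3-.5,260+(x+.5)/3-.5))
for z in (.012,.024):
  n=atz(c,f(178,327),z);fa=atz(c,f(164,33),z); fb=atz(c,f(164,38),z)
  print(z,n,fa,np.linalg.norm(n-fa),np.degrees(np.arctan2(*(n-fa)[1::-1])),(n+fa)/2)
wl,wr=atz(c,f(145,180),.024),atz(c,f(199,180),.024);print('w',np.linalg.norm(wl-wr))
z=.016
L=[atz(c,f(*p),z) for p in [(82,538),(124,536),(258,528),(300,526)]]
print('prong ends',np.array(L)[:,:2]); print('gap',np.linalg.norm(L[1]-L[2]),'span',np.linalg.norm(L[0]-L[3]))
b=[atz(c,f(*p),z) for p in [(118,399),(253,392)]]; print(np.array(b)[:,:2])
tip=(L[1]+L[2])/2; base=(b[0]+b[1])/2; print('jaw dir',np.degrees(np.arctan2(*(tip-base)[1::-1])),'len',np.linalg.norm(tip-base))
print('head dir from span',np.degrees(np.arctan2(*(L[3]-L[0])[1::-1]))-90)
jc=base+(tip-base)*34/62; print('jaw c',jc)
E
```

```text
0.012 [0.5395 0.2723 0.012 ] [0.4286 0.2573 0.012 ] 0.11189969248725443 7.696268809277456 [0.4841 0.2648 0.012 ]
0.024 [0.5359 0.2718 0.024 ] [0.4287 0.2573 0.024 ] 0.1081950255508003 7.696268809277452 [0.4823 0.2646 0.024 ]
w 0.019744192075900852
prong ends [[0.6334 0.2404]
 [0.6309 0.2578]
 [0.6225 0.3131]
 [0.6201 0.3304]]
gap 0.055931158065403525 span 0.09100964948484176
[[0.5702 0.2509]
 [0.5627 0.3042]]
jaw dir 7.391189686468847 len 0.06078014090998891
head dir from span 8.377382589443869
jaw c [0.5995 0.2819 0.016 ]
```

```bash
python3 d.py .5028 .2674 .025 98
```

```text
t 10.05 pos [0.4997 0.2644 0.2497] yawY 94.97 q [-0.413  0.629 -0.26   1.76   0.216  0.781  0.879] F [0.5574 0.376  0.5678] M [ 0.0476  0.0076 -0.0013] op 87.8 tilt [0.0001 0.0001]
shift norm [-0.0045  0.0036  0.2996]
turn norm -0.0264
```

>>> jog_arm(rows=[[[-0.0045,0.0036,0.05],-0.026],[[-0.0045,0.0036,0.1],-0.026],[[-0.0045,0.0036,0.15],-0.026],[[-0.0045,0.0036,0.2],-0.026],[[-0.0045,0.0036,0.24],-0.026],[[-0.0045,0.0036,0.27],-0.026],[[-0.0045,0.0036,0.28],-0.026],[[-0.0045,0.0036,0.29],-0.026],[[-0.0045,0.0036,0.2985],-0.026],[[-0.0045,0.0036,0.2985],-0.026]], gripper=50)

```text
clock: 10.88
tool_pos: [0.5031, 0.2676, 0.0258]
eef_rot: [-0.07, 0.998, 0.0, 0.0]
contact_force: [-1.0, -0.7, -0.8]
opening: 0.566
```

```bash
python3 d.py .5028 .2674 .025 98;python3 s3.py c2
```

```text
t 10.88 pos [0.5031 0.2676 0.0258] yawY 97.97 q [-0.493  0.981 -0.131  1.864  0.354  0.319  0.806] F [-0.95   -0.7034 -0.844 ] M [-0.0166  0.0693  0.0084] op 49.9 tilt [0.0005 0.0004]
shift norm [ 0.0004 -0.0002  0.0011]
turn norm -0.0002
10.8833 [0.5031 0.2676 0.0258] [-0.0695  0.9976  0.0002  0.0002] q [-0.493  0.981 -0.131  1.864  0.354  0.319  0.806] [-0.95   -0.7034 -0.844 ] 0.5664376290535208
```

View pics/c2.png

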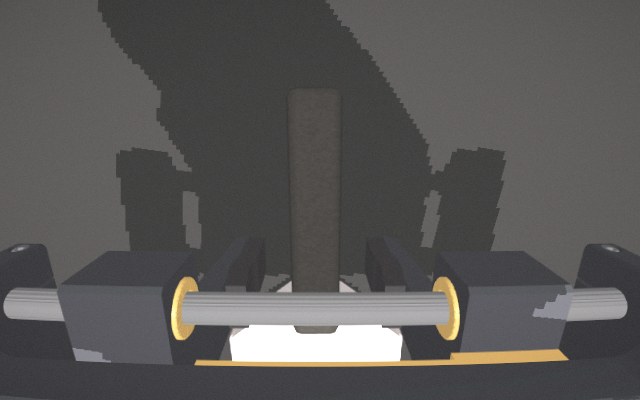

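>>> jog_arm(rows=[[[0,0,0],0],[[0,0,0],0],[[0,0,0],0],[[0,0,0],0],[[0,0,0],0],[[0,0,0],0]], gripper=5, newtons=50)

```text
clock: 11.43
tool_pos: [0.503, 0.2676, 0.0262]
eef_rot: [-0.07, 0.998, 0.0, 0.0]
contact_force: [-1.2, -0.6, 4.0]
opening: 0.242
```

```bash
python3 d.py
```

```text
t 11.43 pos [0.503  0.2676 0.0262] yawY 97.99 q [-0.493  0.98  -0.131  1.864  0.354  0.319  0.806] F [-1.1809 -0.6336  3.9983] M [0.0532 0.1255 0.0763] op 21.3 tilt [0.0007 0.0005]
```

```bash
python3 - <<'E'
import cv2
i=cv2.imread('pics/b5.png')[180:330,220:410]; cv2.imwrite('pics/b5z.png',cv2.convertScaleAbs(cv2.resize(i,None,fx=4,fy=4,interpolation=cv2.INTER_CUBIC),alpha=1.5,beta=20))
E
```

```text
(no output)
```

View pics/b5z.png

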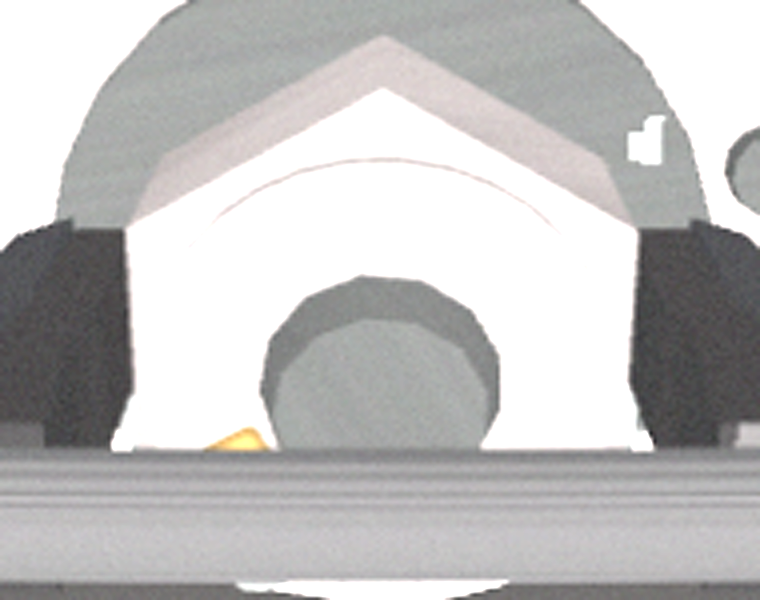

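>>> jog_arm(rows=[[[0,0,-0.02],0],[[0,0,-0.05],0],[[0,0,-0.1],0],[[0,0,-0.15],0],[[0,0,-0.2],0],[[0,0,-0.24],0],[[0,0,-0.25],0],[[0,0,-0.25],0],[[0,0,-0.25],0]])

```text
clock: 12.18
tool_pos: [0.5019, 0.2665, 0.2117]
eef_rot: [-0.069, 0.998, -0.001, -0.001]
contact_force: [0.4, -0.3, -5.6]
opening: 0.244
```

```bash
python3 - <<'E'
from h import *
import math
a=math.radians(20.9); L=.0976
print(.580-L*math.cos(a),.0020-L*math.sin(a))
E
python3 d.py .4888 -.0328 .215 110.9;python3 s3.py c3 wrench_jaw
python3 - <<'E'
import sys; sys.path.insert(0,'.')
from h import *
import os; os.chdir('.')
save('c3s',snapshot('side'))
E
```

```text
0.4888216433062675 -0.032817628733595415
t 12.18 pos [0.5019 0.2665 0.2117] yawY 97.97 q [-0.413  0.686 -0.265  1.785  0.258  0.707  0.892] F [ 0.3597 -0.3007 -5.5766] M [-0.0051  0.0825 -0.0239] op 21.5 tilt [-0.0023 -0.0017]
shift norm [ 0.0726 -0.3928 -0.0037]
turn norm -0.1128
12.1833 [0.5019 0.2665 0.2117] [-0.0695  0.9976 -0.0008 -0.0012] q [-0.413  0.686 -0.265  1.785  0.258  0.707  0.892] [ 0.3597 -0.3007 -5.5766] 0.24361892633276322
wrench_jaw []
```

View pics/c3.png

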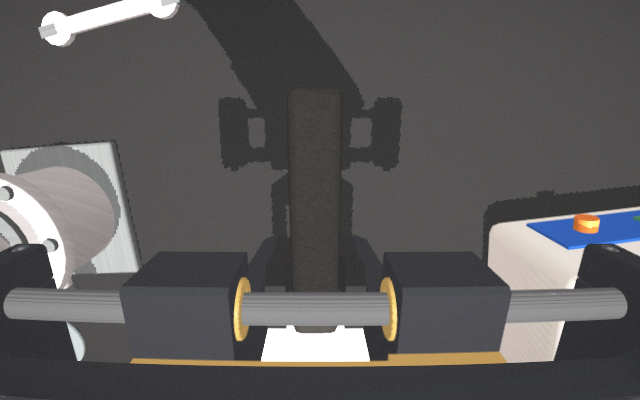

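View pics/c3s.png

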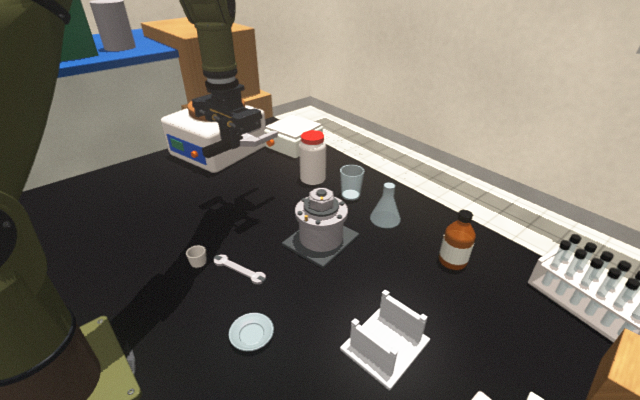

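>>> jog_arm(rows=[[[0.036,-0.2,0],-0.056],[[0.073,-0.393,-0.002],-0.113],[[0.073,-0.393,-0.002],-0.113],[[0.073,-0.393,-0.002],-0.113],[[0.073,-0.393,-0.002],-0.113],[[0.073,-0.393,-0.002],-0.113],[[0.073,-0.393,-0.002],-0.113],[[0.073,-0.393,-0.002],-0.113],[[0.073,-0.393,-0.002],-0.113],[[0.073,-0.393,-0.002],-0.113],[[0.073,-0.393,-0.002],-0.113],[[0.073,-0.393,-0.002],-0.113]])

```text
clock: 13.33
tool_pos: [0.4895, -0.0303, 0.2143]
eef_rot: [-0.183, 0.983, 0.001, -0.0]
contact_force: [0.8, 0.1, -4.9]
opening: 0.243
```

```bash
python3 d.py .4888 -.0328 .165 110.9;python3 s3.py c4 wrench_jaw nut_centre
python3 - <<'E'
import sys; sys.path.insert(0,'.')
import os; os.chdir('.')
from h import *
save('c4s',snapshot('side')[120:260,230:410].repeat(4,0).repeat(4,1))
save('c4t',snapshot('top')[150:270,260:420].repeat(4,0).repeat(4,1))
E
```

```text
t 13.33 pos [ 0.4895 -0.0303  0.2143] yawY 111.09 q [ 0.21   0.608 -0.38   2.007  0.384  0.596  1.509] F [ 0.788   0.1051 -4.8884] M [0.0257 0.0675 0.0644] op 21.4 tilt [-0.0005  0.0012]
shift norm [ 0.0021 -0.0029  0.0658]
turn norm 0.0017
13.3333 [ 0.4895 -0.0303  0.2143] [-0.183   0.9831  0.0007 -0.0001] q [ 0.21   0.608 -0.38   2.007  0.384  0.596  1.509] [ 0.788   0.1051 -4.8884] 0.24256882732605772
wrench_jaw []
nut_centre []
```

View pics/c4.png

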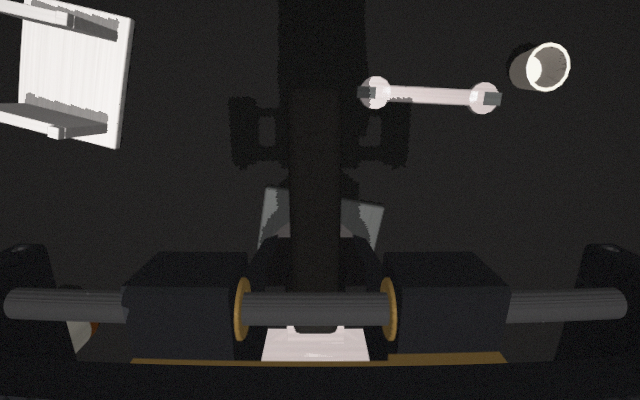

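View pics/c4s.png

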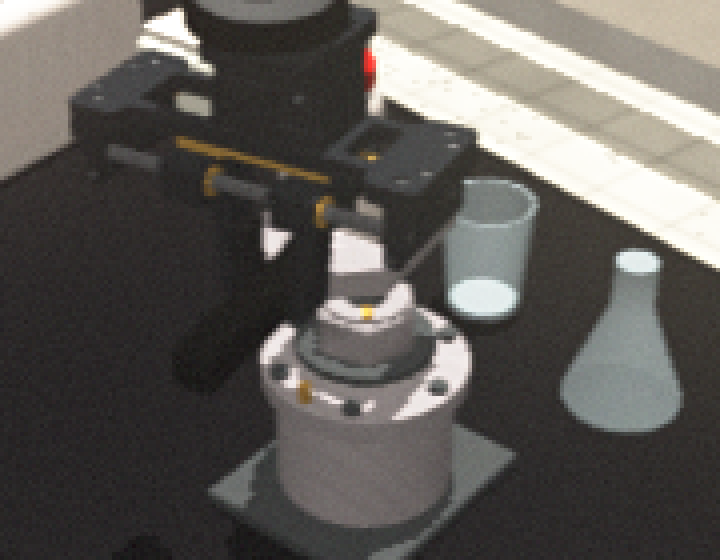

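View pics/c4t.png

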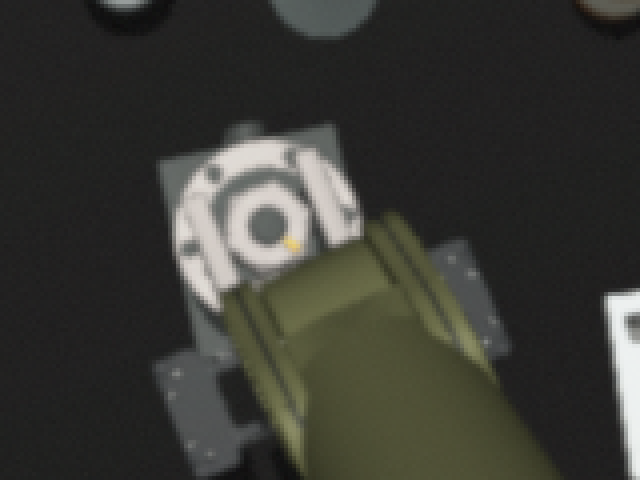

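```bash
python3 d.py .4888 -.0328 .163 110.9
```

```text
t 13.58 pos [ 0.4895 -0.0314  0.2147] yawY 111.01 q [ 0.21   0.607 -0.379  2.007  0.384  0.597  1.509] F [-0.1665  0.1865 -4.5119] M [ 0.0481  0.1162 -0.036 ] op 21.7 tilt [0.     0.0002]
shift norm [ 0.0016 -0.0014  0.069 ]
turn norm 0.0009
```

>>> jog_arm(rows=[[[0.001,-0.001,0.03],0.001],[[0.001,-0.001,0.05],0.001],[[0.001,-0.001,0.06],0.001],[[0.001,-0.001,0.066],0.001],[[0.001,-0.001,0.07],0.001],[[0.001,-0.001,0.073],0.001],[[0.001,-0.001,0.073],0.001]])

```text
clock: 14.17
tool_pos: [0.4893, -0.033, 0.1601]
eef_rot: [-0.181, 0.984, 0.0, 0.0]
contact_force: [-0.8, -0.5, -4.9]
opening: 0.243
```

```bash
python3 d.py .4888 -.0328 .1385 110.9
python3 - <<'E'
from h import *
save('c5s',snapshot('side')[120:260,230:410].repeat(4,0).repeat(4,1))
save('c5t',snapshot('top')[150:270,260:420].repeat(4,0).repeat(4,1))
E
```

```text
t 14.17 pos [ 0.4893 -0.033   0.1601] yawY 110.82 q [ 0.163  0.696 -0.305  2.055  0.454  0.453  1.447] F [-0.7986 -0.4769 -4.9343] M [-0.0042  0.1321 -0.045 ] op 21.4 tilt [0.0005 0.0001]
shift norm [0.0005 0.0005 0.0288]
turn norm -0.0007
```

View pics/c5s.png

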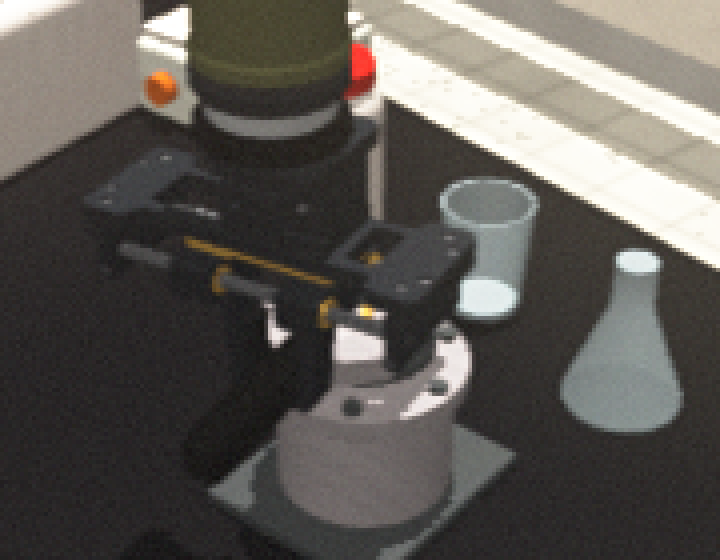

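View pics/c5t.png

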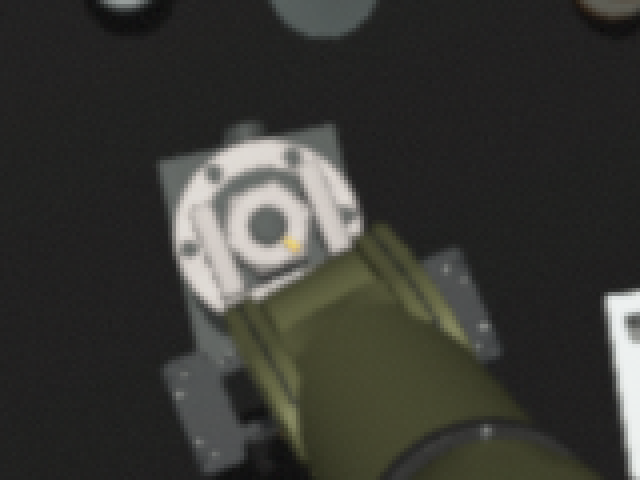

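>>> jog_arm(rows=[[[0.0005,0.0005,0.005],0],[[0.0005,0.0005,0.01],0],[[0.0005,0.0005,0.015],0],[[0.0005,0.0005,0.015],0]])

```text
clock: 14.6
tool_pos: [0.4881, -0.0329, 0.148]
eef_rot: [-0.181, 0.984, 0.0, -0.001]
contact_force: [0.4, 0.5, -5.4]
opening: 0.245
```

```bash
python3 d.py .4888 -.0328 .1385 110.9
```

```text
t 14.6 pos [ 0.4881 -0.0329  0.148 ] yawY 110.82 q [ 0.15   0.717 -0.286  2.066  0.469  0.422  1.434] F [ 0.4327  0.5462 -5.3508] M [0.0611 0.0893 0.0096] op 21.6 tilt [-0.0013 -0.    ]
shift norm [-0.0009 -0.0002  0.0127]
turn norm -0.0007
```

>>> jog_arm(rows=[[[0,0,0.004],0],[[0,0,0.008],0],[[0,0,0.01],0],[[0,0,0.012],0],[[0,0,0.012],0]])

```text
clock: 15.02
tool_pos: [0.4883, -0.0329, 0.1401]
eef_rot: [-0.181, 0.984, -0.0, -0.0]
contact_force: [-3.0, -1.0, 4.3]
opening: 0.244
```

```bash
python3 d.py .4888 -.0328 .1385 110.9
python3 - <<'E'
from h import *
save('c6t',snapshot('top')[150:270,260:420].repeat(4,0).repeat(4,1))
E
```

```text
t 15.02 pos [ 0.4883 -0.0329  0.1401] yawY 110.82 q [ 0.141  0.73  -0.271  2.072  0.479  0.399  1.425] F [-3.0315 -0.9796  4.3491] M [0.1845 0.2638 0.059 ] op 21.5 tilt [-0.0001 -0.0003]
shift norm [-0.0007 -0.0001  0.0021]
turn norm -0.0007
```

View pics/c6t.png

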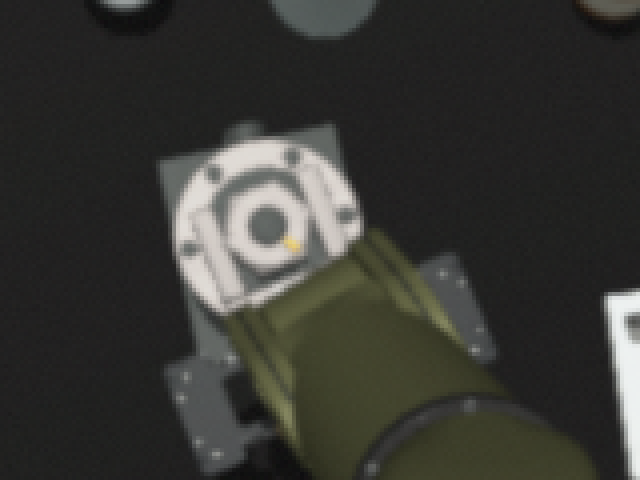

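```bash
python3 - <<'E'
import math
for t in list(range(4,53,4)):
    a=math.radians(t); L=.0976/.75; print(t,round(L*(math.cos(a)-1),4),round(L*math.sin(a),4),round(a/2,4))
E
```

```text
4 -0.0003 0.0091 0.0349
8 -0.0013 0.0181 0.0698
12 -0.0028 0.0271 0.1047
16 -0.005 0.0359 0.1396
20 -0.0078 0.0445 0.1745
24 -0.0113 0.0529 0.2094
28 -0.0152 0.0611 0.2443
32 -0.0198 0.069 0.2793
36 -0.0249 0.0765 0.3142
40 -0.0304 0.0836 0.3491
44 -0.0365 0.0904 0.384
48 -0.0431 0.0967 0.4189
52 -0.05 0.1025 0.4538
```

>>> jog_arm(rows=[[[0,0,-0.001],0],[[-0.0003,0.0091,-0.001],0.035],[[-0.0013,0.0181,-0.001],0.07],[[-0.0028,0.0271,-0.001],0.105],[[-0.0028,0.0271,-0.001],0.105]])

```text
clock: 15.48
tool_pos: [0.4838, -0.0127, 0.1406]
eef_rot: [-0.076, 0.997, -0.0, 0.001]
contact_force: [-0.7, -1.2, -2.6]
opening: 0.241
```

```bash
python3 d.py
```

```text
t 15.48 pos [ 0.4838 -0.0127  0.1406] yawY 98.77 q [ 0.06   0.721 -0.208  2.09   0.393  0.366  1.257] F [-0.6859 -1.2448 -2.5545] M [-0.1364 -0.0476  0.0772] op 21.2 tilt [ 0.0011 -0.0005]
```

```bash
python3 - <<'E'
from h import *
save('c7t',cv2.resize(snapshot('top')[170:240,290:370],None,fx=8,fy=8,interpolation=cv2.INTER_CUBIC))
E
python3 d.py
```

```text
t 15.53 pos [ 0.4838 -0.0129  0.1405] yawY 98.89 q [ 0.061  0.721 -0.209  2.09   0.393  0.367  1.26 ] F [ 0.0273 -0.2183 -1.2072] M [ 0.0501 -0.0902  0.0606] op 21.5 tilt [ 0.001  -0.0002]
```

View pics/c7t.png

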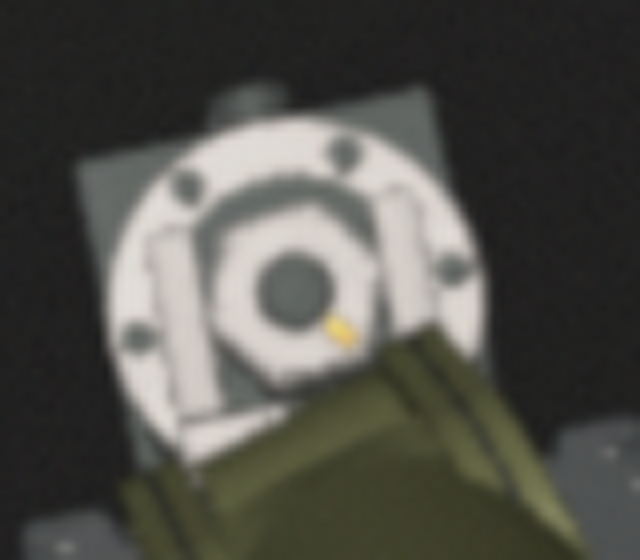

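>>> jog_arm(rows=[[[-0.0003,0.0045,0],0.0175],[[-0.0006,0.009,0],0.035],[[-0.0006,0.009,0],0.035]])

```text
clock: 15.78
tool_pos: [0.4831, -0.0069, 0.1405]
eef_rot: [-0.042, 0.999, -0.0, 0.0]
contact_force: [0.5, -2.0, -1.4]
opening: 0.243
```

```bash
python3 d.py
python3 - <<'E'
from h import *
save('c8t',cv2.resize(snapshot('top')[170:240,290:370],None,fx=8,fy=8,interpolation=cv2.INTER_CUBIC))
E
```

```text
t 15.78 pos [ 0.4831 -0.0069  0.1405] yawY 94.87 q [ 0.036  0.72  -0.19   2.092  0.363  0.36   1.207] F [ 0.4599 -2.0462 -1.4047] M [-0.4329 -0.1479  0.3884] op 21.4 tilt [ 0.0006 -0.0007]
```

View pics/c8t.png

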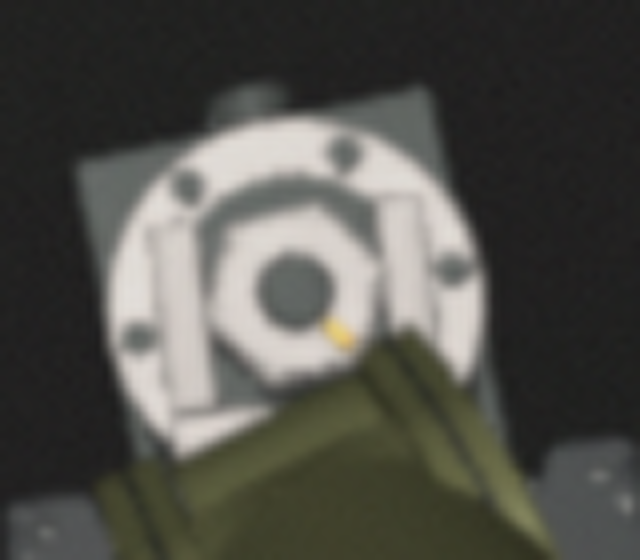

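>>> jog_arm(rows=[[[-0.0003,0.0091,0],0.035],[[-0.0013,0.0181,0],0.07],[[-0.0028,0.0271,0],0.105],[[-0.0028,0.0271,0],0.105]])

```text
clock: 16.17
tool_pos: [0.4834, 0.0141, 0.1405]
eef_rot: [0.064, 0.998, -0.0, 0.0]
contact_force: [-0.6, -1.8, -2.2]
opening: 0.242
```

```bash
python3 d.py
python3 - <<'E'
from h import *
save('c9t',cv2.resize(snapshot('top')[170:240,290:370],None,fx=8,fy=8,interpolation=cv2.INTER_CUBIC))
E
```

```text
t 16.17 pos [0.4834 0.0141 0.1405] yawY 82.72 q [-0.041  0.718 -0.136  2.093  0.266  0.347  1.05 ] F [-0.6183 -1.7701 -2.2055] M [-0.3338 -0.1785  0.0151] op 21.4 tilt [ 0.0004 -0.0003]
```

View pics/c9t.png

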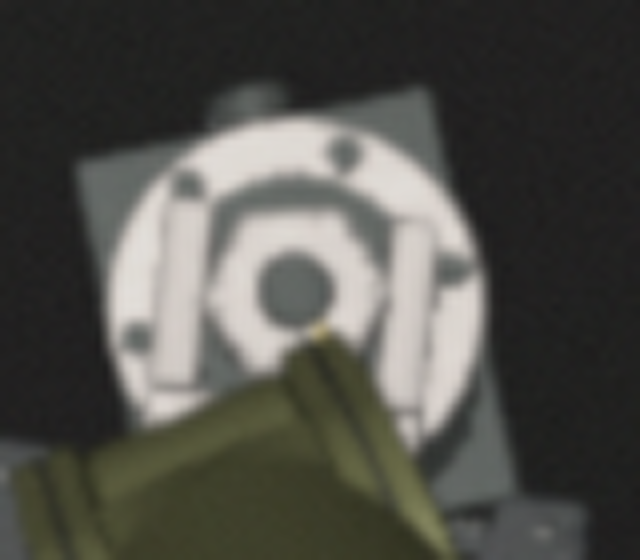

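>>> jog_arm(rows=[[[-0.0003,0.0091,0],0.035],[[-0.0013,0.0181,0],0.07],[[-0.0028,0.0271,0],0.105],[[-0.0028,0.0271,0],0.105]])

```text
clock: 16.55
tool_pos: [0.4879, 0.0336, 0.1405]
eef_rot: [0.168, 0.986, -0.0, 0.0]
contact_force: [-0.5, -1.8, 0.2]
opening: 0.244
```

```bash
python3 d.py
```

```text
t 16.55 pos [0.4879 0.0336 0.1405] yawY 70.71 q [-0.11   0.721 -0.085  2.078  0.167  0.349  0.903] F [-0.4888 -1.7962  0.193 ] M [-0.5434 -0.059  -0.0488] op 21.5 tilt [-0.     -0.0005]
```

>>> jog_arm(rows=[[[-0.0001,0.0045,0],0.0175],[[-0.0003,0.0091,0],0.035],[[-0.0003,0.0091,0],0.035]])

```text
clock: 16.8
tool_pos: [0.4901, 0.0393, 0.1405]
eef_rot: [0.202, 0.979, -0.001, -0.0]
contact_force: [-0.2, -4.1, -0.6]
opening: 0.247
```

```bash
python3 d.py
```

```text
t 16.8 pos [0.4901 0.0393 0.1405] yawY 66.74 q [-0.132  0.723 -0.069  2.071  0.135  0.353  0.855] F [-0.1655 -4.1137 -0.6196] M [-0.8579 -0.0724  0.2895] op 21.8 tilt [-0.0005 -0.001 ]
```

>>> jog_arm(rows=[[[-0.0001,0.0045,0],0.0175],[[-0.0001,0.0045,0],0.0175]])

```text
clock: 16.97
tool_pos: [0.4914, 0.0424, 0.1405]
eef_rot: [0.219, 0.976, -0.0, -0.0]
contact_force: [-0.5, -4.9, 0.4]
opening: 0.245
```

```bash
python3 d.py
```

```text
t 16.97 pos [0.4914 0.0424 0.1405] yawY 64.7 q [-0.142  0.724 -0.061  2.066  0.118  0.355  0.831] F [-0.4777 -4.9004  0.3685] M [-0.9826 -0.0501  0.3014] op 21.6 tilt [-0.0006 -0.0009]
```

>>> jog_arm(rows=[[[-0.0001,0.0045,0],0.0175],[[-0.0001,0.0045,0],0.0175],[[-0.0001,0.0045,0],0.0175]])

```text
clock: 17.22
tool_pos: [0.4929, 0.0454, 0.1405]
eef_rot: [0.236, 0.972, -0.0, -0.0]
contact_force: [-0.8, -4.6, -0.5]
opening: 0.243
```

```bash
python3 d.py
python3 - <<'E'
from h import *
save('d1t',cv2.resize(snapshot('top')[170:240,290:370],None,fx=8,fy=8,interpolation=cv2.INTER_CUBIC))
save('d1s',cv2.resize(snapshot('side')[160:240,270:370],None,fx=7,fy=7,interpolation=cv2.INTER_CUBIC))
E
```

```text
t 17.22 pos [0.4929 0.0454 0.1405] yawY 62.71 q [-0.153  0.725 -0.053  2.062  0.102  0.358  0.807] F [-0.7766 -4.6229 -0.4717] M [-1.137  -0.0197  0.2582] op 21.4 tilt [-0.0005 -0.0007]
```

View pics/d1t.png

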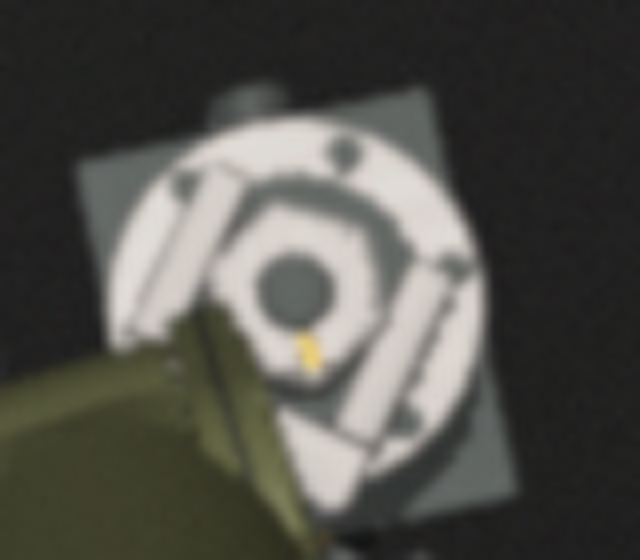

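View pics/d1s.png

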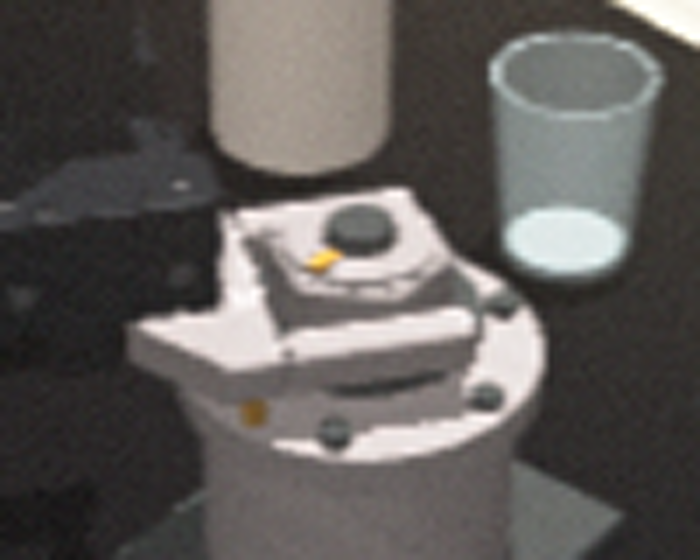

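>>> jog_arm(rows=[[[-0.0001,0.0045,0],0.0175],[[-0.0001,0.0045,0],0.0175],[[-0.0001,0.0045,0],0.0175]])

```text
clock: 17.57
tool_pos: [0.4942, 0.0484, 0.1404]
eef_rot: [0.253, 0.967, -0.001, -0.0]
contact_force: [-1.3, -4.8, 0.6]
opening: 0.246
```

```bash
python3 d.py
```

```text
t 17.57 pos [0.4942 0.0484 0.1404] yawY 60.68 q [-0.164  0.727 -0.044  2.057  0.085  0.361  0.783] F [-1.279  -4.8276  0.6037] M [-1.1798  0.064   0.2814] op 21.7 tilt [-0.0012 -0.0008]
```

>>> jog_arm(rows=[[[-0.0001,0.0045,0],0.0175],[[-0.0001,0.0045,0],0.0175],[[-0.0001,0.0045,0],0.0175]])

```text
clock: 17.82
tool_pos: [0.4951, 0.0507, 0.1403]
eef_rot: [0.269, 0.963, -0.001, -0.001]
contact_force: [-2.6, -6.3, 2.0]
opening: 0.245
```

```bash
python3 d.py
```

```text
t 17.82 pos [0.4951 0.0507 0.1403] yawY 58.74 q [-0.174  0.728 -0.035  2.052  0.07   0.366  0.76 ] F [-2.6363 -6.2707  2.0224] M [-1.5688  0.2828  0.6256] op 21.6 tilt [-0.003  -0.0021]
```

>>> jog_arm(rows=[[[-0.0001,0.0045,0],0.0175],[[-0.0001,0.0045,0],0.0175],[[-0.0001,0.0045,0],0.0175]])

```text
clock: 18.07
tool_pos: [0.4961, 0.0528, 0.1402]
eef_rot: [0.286, 0.958, -0.002, -0.002]
contact_force: [-3.0, -7.5, 3.3]
opening: 0.248
```

```bash
python3 d.py
```

```text
t 18.07 pos [0.4961 0.0528 0.1402] yawY 56.79 q [-0.184  0.73  -0.026  2.047  0.055  0.37   0.737] F [-2.9596 -7.4825  3.2982] M [-1.8582  0.4516  1.0306] op 21.8 tilt [-0.0046 -0.0033]
```

>>> jog_arm(rows=[[[-0.0001,0.0045,0],0.0175],[[-0.0001,0.0045,0],0.0175],[[-0.0001,0.0045,0],0.0175]])

```text
clock: 18.32
tool_pos: [0.4971, 0.0542, 0.1401]
eef_rot: [0.303, 0.953, -0.003, -0.002]
contact_force: [-5.0, -11.3, 3.5]
opening: 0.246
```

```bash
python3 d.py; python3 - <<'E'
from h import *
save('d2t',cv2.resize(snapshot('top')[170:240,290:370],None,fx=8,fy=8,interpolation=cv2.INTER_CUBIC))
E
```

```text
t 18.32 pos [0.4971 0.0542 0.1401] yawY 54.74 q [-0.193  0.731 -0.016  2.043  0.039  0.375  0.714] F [ -5.0462 -11.3313   3.5329] M [-2.3747  0.7598  1.1211] op 21.6 tilt [-0.0066 -0.0051]
```

View pics/d2t.png

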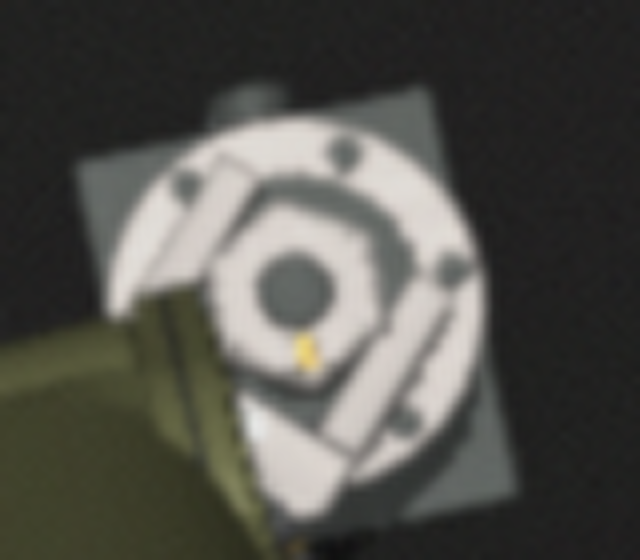

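>>> jog_arm(rows=[[[-0.0001,0.0045,0],0.0175],[[-0.0001,0.0045,0],0.0175],[[-0.0001,0.0045,0],0.0175],[[-0.0001,0.0045,0],0.0175]])

```text
clock: 18.7
tool_pos: [0.4981, 0.0558, 0.14]
eef_rot: [0.32, 0.947, -0.004, -0.003]
contact_force: [-5.9, -13.2, 3.9]
opening: 0.246
```

```bash
python3 d.py;  python3 - <<'E'
from h import *
st=get_state();p=np.array(st['tool_pos']);F=np.array(st['contact_force']);d=p-[.58,.002,p[2]]
print(st['moment'][2]+np.cross(d,F)[2])
E
```

```text
t 18.7 pos [0.4981 0.0558 0.14  ] yawY 52.68 q [-0.202  0.733 -0.007  2.038  0.024  0.381  0.69 ] F [ -5.8894 -13.1738   3.8672] M [-2.7971  0.9951  1.1367] op 21.7 tilt [-0.0087 -0.0064]
2.532721957062959
```

>>> jog_arm(rows=[[[-0.0001,-0.0045,0],-0.0175],[[-0.0003,-0.0091,0],-0.035],[[-0.0003,-0.0091,0],-0.035]])

```text
clock: 18.95
tool_pos: [0.4959, 0.0526, 0.1401]
eef_rot: [0.287, 0.958, -0.002, -0.002]
contact_force: [-3.7, -7.7, 1.1]
opening: 0.25
```

```bash
python3 d.py
```

```text
t 18.95 pos [0.4959 0.0526 0.1401] yawY 56.65 q [-0.183  0.73  -0.027  2.048  0.053  0.37   0.736] F [-3.7079 -7.7147  1.0664] M [-1.7828  0.6026  0.3597] op 22.0 tilt [-0.0048 -0.0024]
```

>>> jog_arm(rows=[[[-0.0001,-0.0045,0],-0.0175],[[-0.0003,-0.0091,0],-0.035],[[-0.0003,-0.0091,0],-0.035]])

```text
clock: 19.2
tool_pos: [0.493, 0.0479, 0.1403]
eef_rot: [0.253, 0.968, -0.001, -0.001]
contact_force: [-3.9, -5.5, 1.8]
opening: 0.245
```

```bash
python3 d.py;  python3 - <<'E'
from h import *
st=get_state();p=np.array(st['tool_pos']);F=np.array(st['contact_force']);d=p-[.58,.002,p[2]]
print(st['moment'][2]+np.cross(d,F)[2])
save('d3t',cv2.resize(snapshot('top')[170:240,290:370],None,fx=8,fy=8,interpolation=cv2.INTER_CUBIC))
E
```

```text
t 19.2 pos [0.493  0.0479 0.1403] yawY 60.71 q [-0.162  0.726 -0.045  2.059  0.085  0.362  0.784] F [-3.8887 -5.463   1.7837] M [-1.2749  0.551   0.038 ] op 21.6 tilt [-0.0031 -0.0009]
0.6915521007351472
```

View pics/d3t.png

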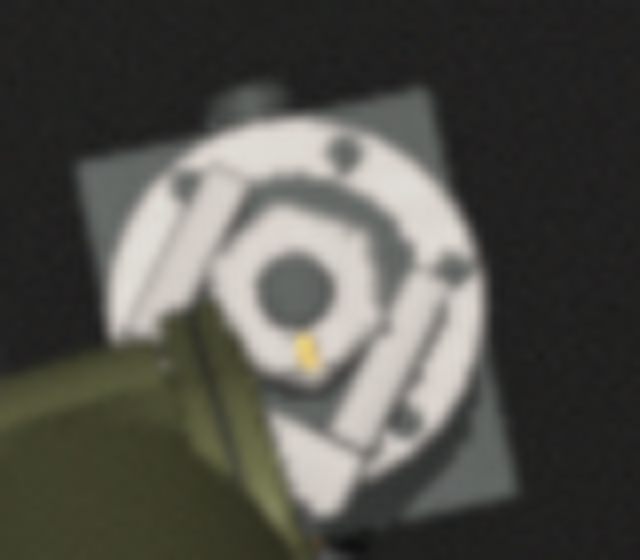

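>>> jog_arm(rows=[[[-0.0001,-0.0045,-0.001],-0.0175],[[-0.0003,-0.0091,-0.001],-0.035],[[-0.0003,-0.0091,-0.001],-0.035]])

```text
clock: 19.5
tool_pos: [0.4907, 0.0426, 0.1409]
eef_rot: [0.218, 0.976, -0.0, -0.001]
contact_force: [-1.7, -3.0, -4.1]
opening: 0.245
```

```bash
cat > tq.py <<'E'
from h import *
st=get_state();p=np.array(st['tool_pos']);F=np.array(st['contact_force']);d=p-[.58,.002,p[2]]
print('axis torque',st['moment'][2]+np.cross(d,F)[2], 'dir',np.degrees(np.arctan2(-d[1],-d[0])),np.hypot(*d[:2]))
E
python3 d.py;python3 tq.py
```

```text
t 19.5 pos [0.4907 0.0426 0.1409] yawY 64.77 q [-0.141  0.723 -0.063  2.067  0.117  0.356  0.832] F [-1.7297 -2.9608 -4.1476] M [-0.5412  0.4848 -0.3704] op 21.6 tilt [-0.0015  0.0002]
axis torque -0.03575339801358435 dir -24.45697722202197 0.09811309695015294
```

>>> jog_arm(rows=[[[0,-0.002,-0.001],0.0175],[[0,-0.002,-0.001],0.0175],[[0,-0.002,-0.001],0.0175]])

```text
clock: 19.75
tool_pos: [0.4923, 0.0435, 0.1422]
eef_rot: [0.235, 0.972, 0.001, 0.001]
contact_force: [0.3, 0.6, -3.6]
opening: 0.245
```

```bash
python3 d.py;python3 tq.py
```

```text
t 19.75 pos [0.4923 0.0435 0.1422] yawY 62.79 q [-0.146  0.721 -0.056  2.066  0.102  0.354  0.812] F [ 0.3021  0.5626 -3.626 ] M [ 0.1695 -0.1242  0.155 ] op 21.6 tilt [0.0029 0.0021]
axis torque 0.0930793390819189 dir -25.2968729017625 0.09701676711903882
```

Relaxed. Lift straight up.

>>> jog_arm(rows=[[[0,0,-0.008],0],[[0,0,-0.02],0],[[0,0,-0.035],0],[[0,0,-0.05],0],[[0,0,-0.08],0],[[0,0,-0.11],0],[[0,0,-0.13],0],[[0,0,-0.13],0]])

```text
clock: 20.42
tool_pos: [0.4926, 0.0417, 0.2429]
eef_rot: [0.237, 0.972, 0.001, 0.003]
contact_force: [1.2, 0.9, -4.9]
opening: 0.247
```

```bash
python3 d.py;python3 - <<'E'
from h import *
save('e1t',snapshot('top')); save('e1s',snapshot('side'))
save('e1tz',cv2.resize(snapshot('top')[170:240,290:370],None,fx=8,fy=8,interpolation=cv2.INTER_CUBIC))
E
```

```text
t 20.42 pos [0.4926 0.0417 0.2429] yawY 62.62 q [-0.125  0.544 -0.082  1.981  0.075  0.613  0.836] F [ 1.2491  0.9481 -4.9084] M [0.0539 0.0452 0.0075] op 21.7 tilt [0.0065 0.0008]
```

View pics/e1tz.png

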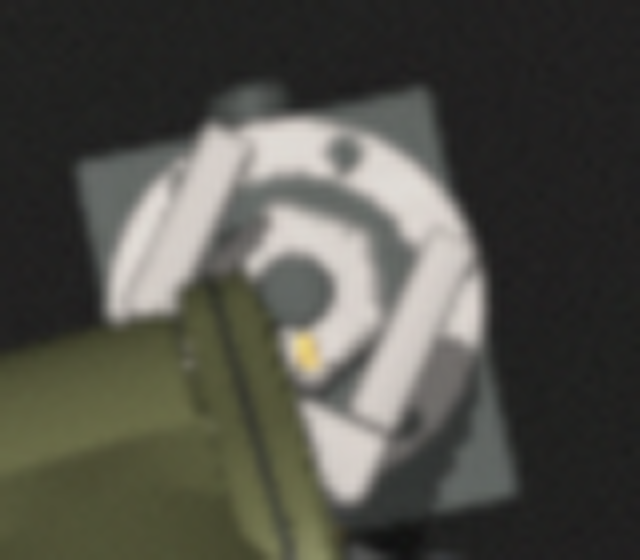

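View pics/e1s.png

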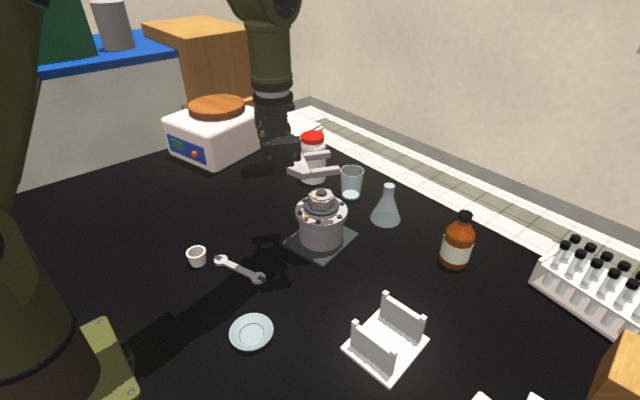

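```bash
python3 - <<'E'
import cv2
i=cv2.imread('pics/e1t.png')[210:280,400:480]; cv2.imwrite('pics/e1tr.png',cv2.resize(i,None,fx=8,fy=8,interpolation=cv2.INTER_CUBIC))
i=cv2.imread('pics/e1s.png')[285:390,330:440]; cv2.imwrite('pics/e1sr.png',cv2.resize(i,None,fx=5,fy=5,interpolation=cv2.INTER_CUBIC))
E
```

```text
(no output)
```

View pics/e1tr.png

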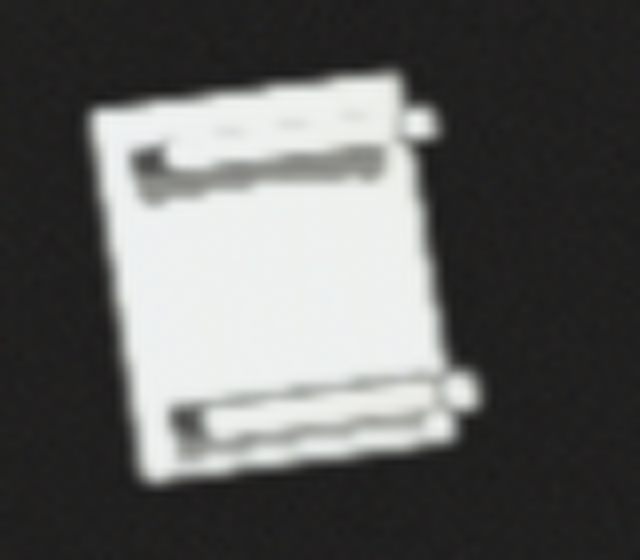

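View pics/e1sr.png

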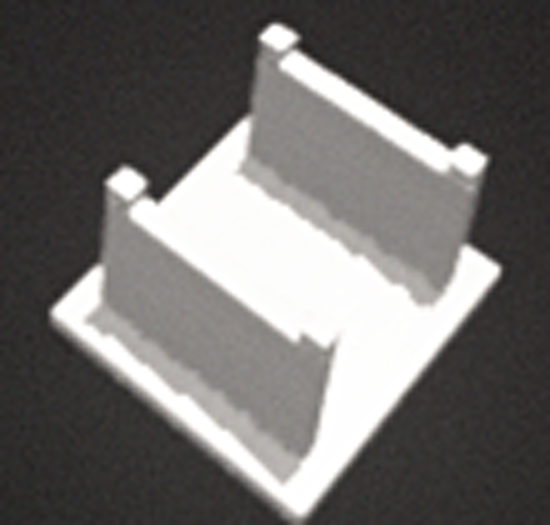

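```bash
python3 d.py .60 -.075 .245 96.5
```

```text
t 20.57 pos [0.4903 0.0415 0.2392] yawY 62.67 q [-0.125  0.55  -0.082  1.986  0.075  0.61   0.836] F [-0.5005 -0.2295 -3.1915] M [ 0.0311 -0.033  -0.0043] op 21.5 tilt [-0.0009 -0.0003]
shift norm [-0.2013 -0.0709 -0.0078]
turn norm -0.2952
```

>>> jog_arm(rows=[[[-0.05,-0.018,-0.008],-0.06],[[-0.1,-0.036,-0.008],-0.12],[[-0.15,-0.053,-0.008],-0.18],[[-0.2,-0.071,-0.008],-0.24],[[-0.2,-0.071,-0.008],-0.295],[[-0.2,-0.071,-0.008],-0.295],[[-0.2,-0.071,-0.008],-0.295],[[-0.2,-0.071,-0.008],-0.295]])

```text
clock: 21.23
tool_pos: [0.5984, -0.0729, 0.2443]
eef_rot: [-0.056, 0.998, 0.001, -0.002]
contact_force: [-0.4, 0.7, -5.3]
opening: 0.246
```

```bash
python3 d.py;python3 s3.py e2 nut_centre vessel_pin
```

```text
t 21.23 pos [ 0.5984 -0.0729  0.2443] yawY 96.46 q [ 0.203  0.686 -0.278  1.647  0.233  0.844  1.513] F [-0.3854  0.6586 -5.2544] M [-0.0258  0.1281 -0.0378] op 21.7 tilt [-0.0033  0.0013]
21.2333 [ 0.5984 -0.0729  0.2443] [-0.0564  0.9984  0.0008 -0.0016] q [ 0.203  0.686 -0.278  1.647  0.233  0.844  1.513] [-0.3854  0.6586 -5.2544] 0.2461514284544913
nut_centre [(0.92, [187.4, 414.6])]
vessel_pin [(0.88, [112.5, 406.0])]
```

View pics/e2.png

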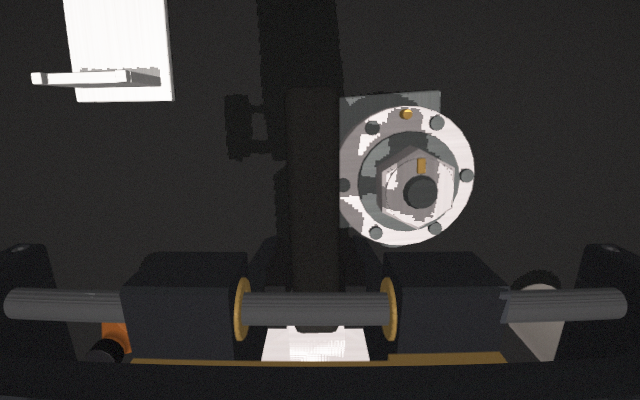

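```bash
python3 - <<'E'
import cv2
i=cv2.imread('pics/e2.png')[95:255,330:485]; cv2.imwrite('pics/e2z.png',cv2.resize(i,None,fx=3.75,fy=3.75,interpolation=cv2.INTER_CUBIC))
E
```

```text
(no output)
```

View pics/e2z.png

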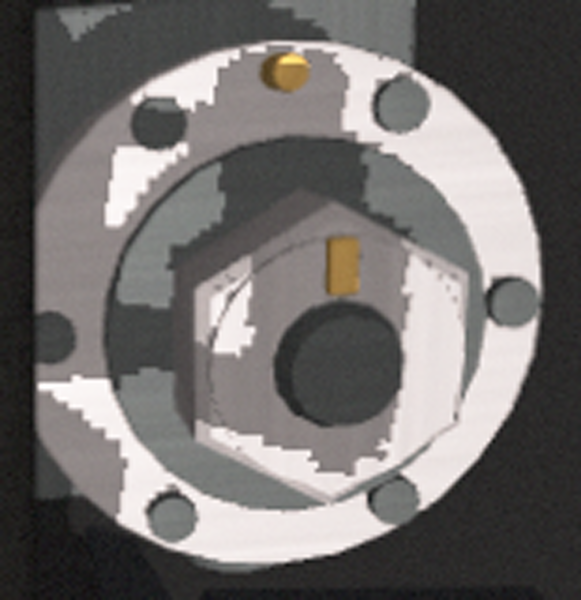

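```bash
python3 - <<'E'
from fit import *
fit('e2.npz',3.75,330,95,[(300,40),(543,290),(290,562),(490,140),(475,480),(80,140),(130,520)],
 [(333,201),(467,272),(462,420),(332,501),(196,433),(196,288)],(344,266),(292,72))
E
```

```text
centre [0.5797 0.0032] lid z 0.09637718382011222 corner ang mod60 10.437595838268601 cost 6.814832600839482
[-0.3  0.8  1.3 -1.   4.3 -0.1 -1.1 -0.   0.4 -0.2  0.4  0.3  0.1  0.3
 -0.4  1.3  1.   0.2  0.4]
pin -169.25773243775942 0.055135887080146134 pip -174.5316345689246 0.018559091978446244 diff 354.7260978688348
```

```bash
python3 d.py .51 -.225 .245 96.5
```

```text
t 21.38 pos [ 0.5991 -0.073   0.2453] yawY 96.55 q [ 0.203  0.685 -0.277  1.646  0.233  0.844  1.514] F [-0.1322  0.9093 -5.0147] M [ 0.0071  0.044  -0.0101] op 21.3 tilt [-0.001   0.0003]
shift norm [ 0.1412 -0.1878  0.0004]
turn norm 0.0004
```

>>> jog_arm(rows=[[[0.07,-0.094,0],0],[[0.141,-0.188,0],0],[[0.141,-0.188,0],0],[[0.141,-0.188,0],0],[[0.141,-0.188,0],0],[[0.141,-0.188,0],0],[[0.141,-0.188,0],0],[[0.141,-0.188,0],0]])

```text
clock: 22.05
tool_pos: [0.5115, -0.2247, 0.2458]
eef_rot: [-0.058, 0.998, 0.0, 0.001]
contact_force: [0.4, -0.5, -3.6]
opening: 0.245
```

```bash
python3 d.py;python3 s3.py f1 rest rest_top
```

```text
t 22.05 pos [ 0.5115 -0.2247  0.2458] yawY 96.6 q [ 0.515  0.629 -0.303  1.783  0.253  0.767  1.769] F [ 0.4291 -0.5085 -3.618 ] M [0.1235 0.0405 0.0392] op 21.6 tilt [0.0013 0.001 ]
22.05 [ 0.5115 -0.2247  0.2458] [-0.0576  0.9983  0.0005  0.0007] q [ 0.515  0.629 -0.303  1.783  0.253  0.767  1.769] [ 0.4291 -0.5085 -3.618 ] 0.245159432070005
rest [(0.73, [133.3, 255.5]), (0.27, [76.5, 564.9])]
rest_top [(0.79, [139.8, 241.2])]
```

View pics/f1.png

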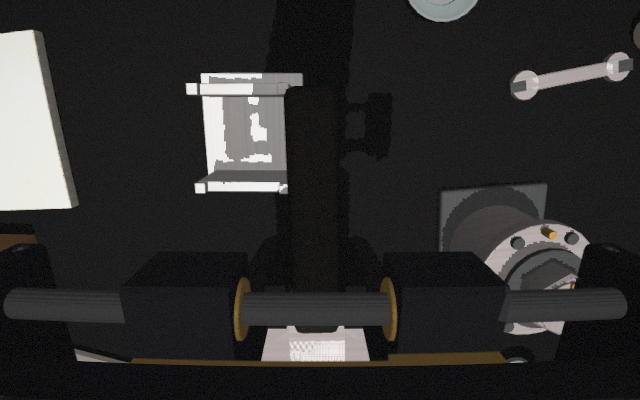

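>>> jog_arm(rows=[[[0,0.06,0],0],[[0,0.06,0],0],[[0,0.06,0],0],[[0,0.06,0],0]])

```text
clock: 22.53
tool_pos: [0.5061, -0.1805, 0.2456]
eef_rot: [-0.058, 0.998, -0.0, 0.0]
contact_force: [0.6, -0.5, -4.0]
opening: 0.245
```

```bash
python3 d.py;python3 s3.py f2 rest rest_top; python3 - <<'E'
import cv2
i=cv2.imread('pics/f2.png')[50:210,130:310]; cv2.imwrite('pics/f2z.png',cv2.resize(i,None,fx=3.5,fy=3.5,interpolation=cv2.INTER_CUBIC))
E
```

```text
t 22.53 pos [ 0.5061 -0.1805  0.2456] yawY 96.64 q [ 0.44   0.603 -0.297  1.845  0.251  0.73   1.691] F [ 0.645  -0.545  -4.0464] M [-0.0318  0.0522  0.031 ] op 21.6 tilt [ 0.0004 -0.0001]
22.5333 [ 0.5061 -0.1805  0.2456] [-0.0579  0.9983 -0.      0.0002] q [ 0.44   0.603 -0.297  1.845  0.251  0.73   1.691] [ 0.645  -0.545  -4.0464] 0.24532888947148607
rest [(0.83, [134.3, 217.9])]
rest_top [(0.96, [141.8, 194.2])]
```

View pics/f2z.png

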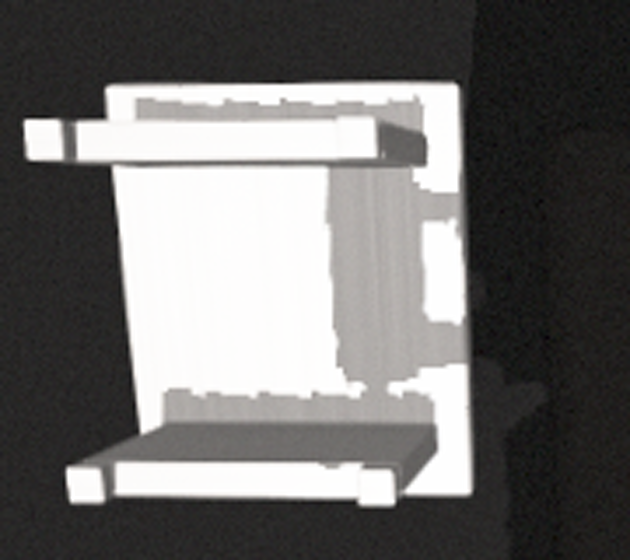

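```bash
python3 - <<'E'
import cv2
i=cv2.imread('pics/f1.png')[50:210,180:310]; cv2.imwrite('pics/f1z.png',cv2.resize(i,None,fx=3.5,fy=3.5,interpolation=cv2.INTER_CUBIC))
from h import *
np.set_printoptions(precision=4,suppress=True)
d=np.load('f2.npz'); c=(d['K'],float(d['k']),d['E'])
f=lambda x,y:np.array((50+(y+.5)/3.5-.5,130+(x+.5)/3.5-.5))
P=[atz(c,f(*p),.078)[:2] for p in [(44,140),(359,140),(87,484),(378,486)]]
P=np.array(P);print(P); print('centre',P.mean(0))
print('lip dist',np.linalg.norm(P[0]-P[1]),np.linalg.norm(P[2]-P[3]),'rail dist',np.linalg.norm((P[0]+P[1]-P[2]-P[3])/2))
for a,b in((1,0),(3,2)): v=P[a]-P[b]; print(np.degrees(np.arctan2(v[1],v[0]))-90)
v=P[2]+P[3]-P[0]-P[1]; print(np.degrees(np.arctan2(v[1],v[0])))
# base corners z 
B=[atz(c,f(*p),.01)[:2] for p in [(107,86),(459,85),(472,494)]]; B=np.array(B);print('base',B, (B[0]+B[2])/2,np.linalg.norm(B[0]-B[1]),np.linalg.norm(B[2]-B[1]))
v=B[2]-B[1];print(np.degrees(np.arctan2(v[1],v[0])))
E
```

```text
[[ 0.4385 -0.3427]
 [ 0.4304 -0.2625]
 [ 0.5276 -0.3327]
 [ 0.5191 -0.253 ]]
centre [ 0.4789 -0.2977]
lip dist 0.08056123310601074 0.08016607460609042 rail dist 0.08942926759535202
5.758245572584556
6.134916064900267
6.2870668350606325
base [[ 0.4207 -0.3584]
 [ 0.4094 -0.2502]
 [ 0.5371 -0.2365]] [ 0.4789 -0.2974] 0.10885237204619376 0.1284762982311005
6.105848835606112
```

View pics/f1z.png

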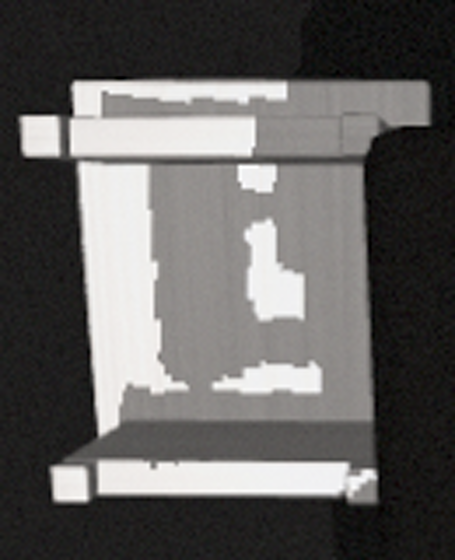

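```bash
python3 - <<'E'
from h import *
np.set_printoptions(precision=4,suppress=True)
def L(n): d=np.load(n+'.npz'); return (d['K'],float(d['k']),d['E'])
f1=L('f1');f2=L('f2')
g=lambda o,x,y:np.array((50+(y+.5)/3.5-.5,o+(x+.5)/3.5-.5))
for a,b in (((41,137),(44,140)),((71,484),(87,484))): print(tri([ray(f1,g(180,*a)),ray(f2,g(130,*b))]))
st=get_state(); M=R.from_quat(st['eef_rot']).as_matrix(); c=cam('wrist',st)
for x in (.072,.074,.076,.078,.080): print(x,[proj(c,np.array(st['tool_pos'])+M@np.array([x,y,.0022])).round(1) for y in (-.011,.011)])
i=snapshot('wrist'); save('f3z',cv2.convertScaleAbs(cv2.resize(i[75:255,260:370],None,fx=3,fy=3,interpolation=cv2.INTER_CUBIC),alpha=4))
E
```

```text
(array([ 0.4387, -0.342 ,  0.0792]), [0.00021854765346372766, 0.0002185476534636661])
(array([ 0.5281, -0.3331,  0.0772]), [0.00023430904334940955, 0.00023430904334938415])
0.072 [array([ 99.4, 287. ]), array([ 99.3, 344.6])]
0.074 [array([ 93.9, 286.9]), array([ 93.9, 344.8])]
0.076 [array([ 88.4, 286.8]), array([ 88.4, 344.9])]
0.078 [array([ 82.9, 286.7]), array([ 82.9, 345. ])]
0.08 [array([ 77.3, 286.6]), array([ 77.3, 345.1])]
```

View pics/f3z.png

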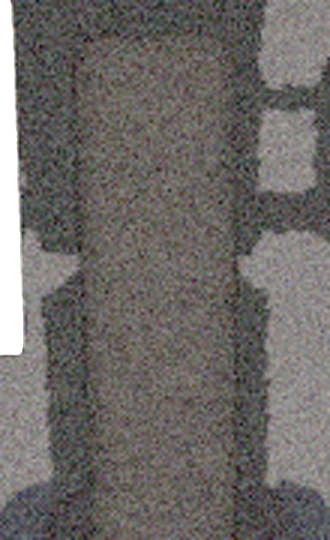

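```bash
python3 d.py .4992 -.2953 .245 95.1;python3 d.py .4992 -.2953 .110 95.1
```

```text
t 22.73 pos [ 0.5056 -0.1826  0.2454] yawY 96.41 q [ 0.443  0.603 -0.296  1.844  0.251  0.73   1.691] F [ 0.447  -0.4814 -4.4685] M [ 0.0308  0.0986 -0.0275] op 21.3 tilt [ 0.     -0.0005]
shift norm [ 0.0252 -0.1484  0.0006]
turn norm 0.0114
t 22.73 pos [ 0.5056 -0.1826  0.2454] yawY 96.41 q [ 0.443  0.603 -0.296  1.844  0.251  0.73   1.691] F [ 0.447  -0.4814 -4.4685] M [ 0.0308  0.0986 -0.0275] op 21.3 tilt [ 0.     -0.0005]
shift norm [ 0.0252 -0.1483  0.1806]
turn norm 0.0114
```

>>> jog_arm(rows=[[[0.012,-0.07,0],0.011],[[0.025,-0.13,0],0.011],[[0.025,-0.148,0],0.011],[[0.025,-0.148,0],0.011],[[0.025,-0.148,0.05],0.011],[[0.025,-0.148,0.1],0.011],[[0.025,-0.148,0.15],0.011],[[0.025,-0.148,0.17],0.011],[[0.025,-0.148,0.18],0.011],[[0.025,-0.148,0.18],0.011]])

```text
clock: 23.57
tool_pos: [0.4987, -0.294, 0.1088]
eef_rot: [-0.045, 0.999, 0.001, -0.001]
contact_force: [-0.2, -0.0, -4.4]
opening: 0.244
```

```bash
python3 d.py .4992 -.2953 .0975 95.1;python3 - <<'E'
from h import *
save('g1s',cv2.resize(snapshot('side')[250:400,290:470],None,fx=4,fy=4,interpolation=cv2.INTER_CUBIC))
save('g1t',cv2.resize(snapshot('top')[190:290,380:490],None,fx=5,fy=5,interpolation=cv2.INTER_CUBIC))
E
python3 d.py .4992 -.2953 .0975 95.1
```

```text
t 23.57 pos [ 0.4987 -0.294   0.1088] yawY 95.2 q [ 0.581  0.851 -0.221  1.819  0.343  0.512  1.793] F [-0.1874 -0.0192 -4.3924] M [0.0156 0.103  0.0108] op 21.5 tilt [-0.0026  0.0013]
shift norm [-0.0005 -0.0019  0.0151]
turn norm 0.0009
t 23.67 pos [ 0.5004 -0.2946  0.1114] yawY 95.2 q [ 0.581  0.847 -0.222  1.817  0.343  0.513  1.793] F [ 0.2207 -0.3217 -4.5177] M [ 0.0472  0.046  -0.0089] op 21.7 tilt [ 0.0019 -0.0008]
shift norm [ 0.0017 -0.0007  0.0185]
turn norm 0.0009
```

View pics/g1s.png

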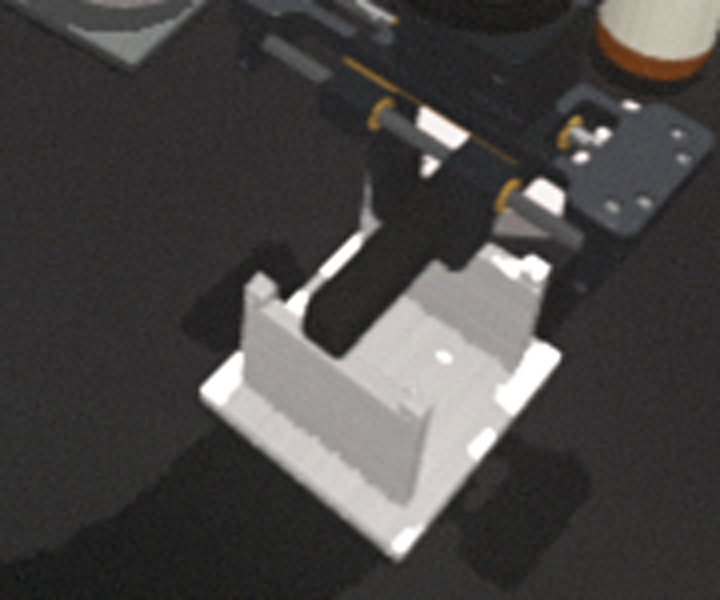

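View pics/g1t.png

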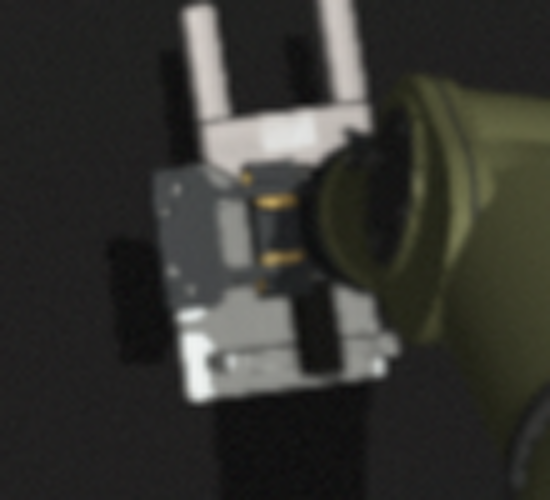

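>>> jog_arm(rows=[[[0.001,-0.001,0.005],0],[[0.001,-0.001,0.01],0],[[0.001,-0.001,0.013],0],[[0.001,-0.001,0.0155],0],[[0.001,-0.001,0.0155],0],[[0.001,-0.001,0.0155],0]])

```text
clock: 24.17
tool_pos: [0.4988, -0.2949, 0.0989]
eef_rot: [-0.046, 0.999, 0.0, 0.0]
contact_force: [0.1, -0.1, -4.5]
opening: 0.246
```

```bash
python3 d.py .4992 -.2953 .0965 95.1
```

```text
t 24.17 pos [ 0.4988 -0.2949  0.0989] yawY 95.23 q [ 0.577  0.866 -0.213  1.823  0.35   0.489  1.789] F [ 0.0506 -0.1091 -4.4724] M [0.078  0.0026 0.0189] op 21.7 tilt [0.     0.0001]
shift norm [-0.0005 -0.0006  0.0032]
turn norm 0.0011
```

>>> jog_arm(rows=[[[0,0,0.001],0],[[0,0,0.002],0],[[0,0,0.003],0],[[0,0,0.003],0]])

```text
clock: 24.5
tool_pos: [0.4988, -0.2949, 0.0966]
eef_rot: [-0.046, 0.999, -0.0, 0.0]
contact_force: [-0.5, 0.5, -4.3]
opening: 0.248
```

```bash
python3 d.py
```

```text
t 24.5 pos [ 0.4988 -0.2949  0.0966] yawY 95.23 q [ 0.576  0.87  -0.211  1.824  0.351  0.484  1.787] F [-0.471   0.4851 -4.2781] M [-0.0067  0.1513 -0.0417] op 21.9 tilt [0.0001 0.    ]
```

>>> jog_arm(rows=[[[0,0,0.001],0],[[0,0,0.0015],0],[[0,0,0.0015],0]])

```text
clock: 24.75
tool_pos: [0.4989, -0.2949, 0.0962]
eef_rot: [-0.046, 0.999, -0.0, 0.0]
contact_force: [-0.8, 1.0, 4.2]
opening: 0.243
```

```bash
python3 d.py
```

```text
t 24.75 pos [ 0.4989 -0.2949  0.0962] yawY 95.22 q [ 0.576  0.871 -0.211  1.824  0.352  0.483  1.787] F [-0.796   0.9714  4.1515] M [ 0.1954  0.5128 -0.0385] op 21.4 tilt [ 0.0005 -0.0003]
```

>>> jog_arm(rows=[[[0,0,0.0007],0],[[0,0,0.0013],0],[[0,0,0.0013],0]])

```text
clock: 25.0
tool_pos: [0.499, -0.295, 0.0962]
eef_rot: [-0.046, 0.999, -0.0, 0.0]
contact_force: [-3.0, 1.8, 12.7]
opening: 0.248
```

```bash
python3 d.py
```

```text
t 25.0 pos [ 0.499  -0.295   0.0962] yawY 95.23 q [ 0.575  0.871 -0.21   1.824  0.352  0.482  1.786] F [-3.0285  1.7637 12.7221] M [ 0.4533  0.9249 -0.0408] op 21.8 tilt [ 0.0007 -0.0008]
```

>>> jog_arm(rows=[[[0,0,-0.0013],0],[[0,0,-0.0013],0]])

```text
clock: 25.17
tool_pos: [0.499, -0.295, 0.0962]
eef_rot: [-0.046, 0.999, -0.0, 0.0]
contact_force: [-1.9, 1.2, 6.0]
opening: 0.245
```

>>> jog_arm(rows=[[[0,0,0],0],[[0,0,0],0],[[0,0,0],0],[[0,0,0],0],[[0,0,0],0]], gripper=44)

```text
clock: 25.58
tool_pos: [0.4988, -0.2949, 0.0953]
eef_rot: [-0.046, 0.999, 0.0, 0.0]
contact_force: [-0.2, 0.0, -0.5]
opening: 0.499
```

```bash
python3 d.py
```

```text
t 25.58 pos [ 0.4988 -0.2949  0.0953] yawY 95.23 q [ 0.576  0.872 -0.21   1.824  0.352  0.482  1.787] F [-0.1747  0.0233 -0.4556] M [0.0355 0.032  0.0195] op 44.0 tilt [0.     0.0001]
```

Released. Rise straight up, then back off to look.

>>> jog_arm(rows=[[[0,0,-0.01],0],[[0,0,-0.03],0],[[0,0,-0.06],0],[[0,0,-0.11],0],[[0,0,-0.16],0],[[0,0,-0.2],0],[[0,0,-0.2],0],[[0,0,-0.2],0]])

```text
clock: 26.25
tool_pos: [0.4997, -0.2954, 0.2478]
eef_rot: [-0.045, 0.999, -0.001, 0.002]
contact_force: [0.3, -0.9, -0.7]
opening: 0.499
```

```bash
python3 s3.py h1 wrench_grip rest_top; python3 - <<'E'
from h import *
save('h1s',cv2.resize(snapshot('side')[230:400,290:490],None,fx=3.5,fy=3.5,interpolation=cv2.INTER_CUBIC))
E
```

```text
26.25 [ 0.4997 -0.2954  0.2478] [-0.0455  0.999  -0.0011  0.002 ] q [ 0.635  0.653 -0.308  1.719  0.259  0.806  1.869] [ 0.2655 -0.8595 -0.7172] 0.4986756516544999
wrench_grip [(0.9, [158.3, 318.7])]
rest_top [(0.73, [161.9, 310.5])]
```

View pics/h1.png

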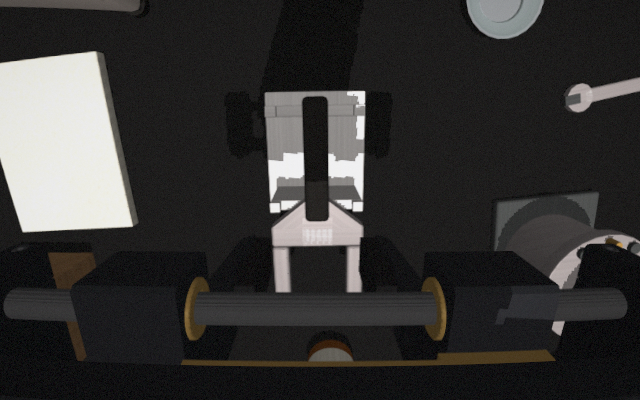

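View pics/h1s.png

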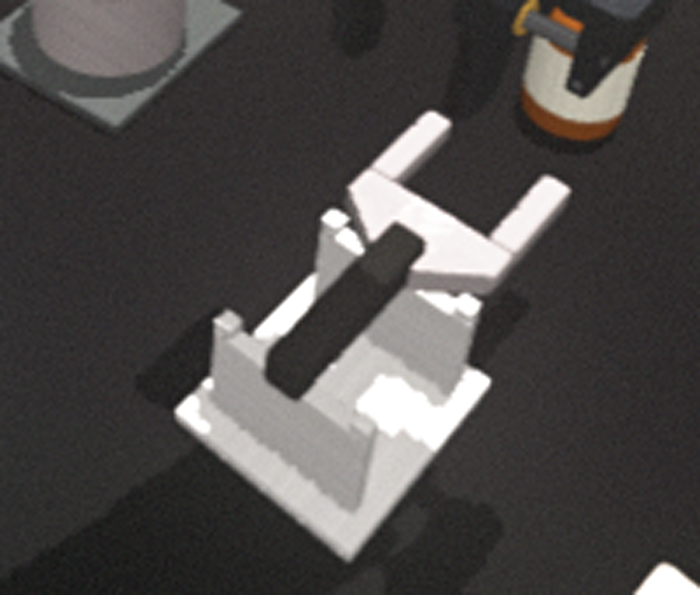

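```bash
python3 - <<'E'
import cv2
i=cv2.imread('pics/h1.png')[80:260,250:385]; cv2.imwrite('pics/h1z.png',cv2.convertScaleAbs(cv2.resize(i,None,fx=3.3,fy=3.3,interpolation=cv2.INTER_CUBIC),alpha=1.3,beta=25))
E
```

```text
(no output)
```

View pics/h1z.png

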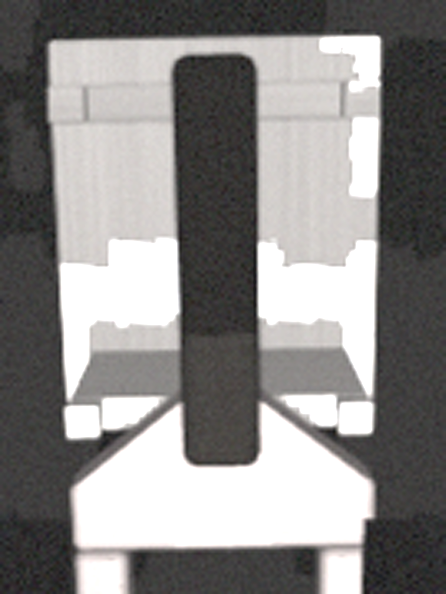

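```bash
python3 - <<'E'
from h import *
np.set_printoptions(precision=4,suppress=True)
d=np.load('h1.npz'); c=(d['K'],float(d['k']),d['E'])
f=lambda x,y:np.array((80+(y+.5)/3.3-.5,250+(x+.5)/3.3-.5))
a=atz(c,f(214,56),.094);b=atz(c,f(222,465),.094);print(a,b,np.linalg.norm(a-b),(a+b)/2,np.degrees(np.arctan2(*(b-a)[1::-1])))
P=np.array([atz(c,f(*p),.078)[:2] for p in [(68,104),(361,99),(83,420),(355,417)]]);print(P.mean(0))
v=P[2]+P[3]-P[0]-P[1]; print(np.degrees(np.arctan2(v[1],v[0])))
u=v/np.linalg.norm(v); print('grip mid off along rest x (mm)',((a+b)[:2]/2-P.mean(0))@u*1e3,'y',((a+b)[:2]/2-P.mean(0))@[-u[1]*1e3,u[0]*1e3])
# level test: grip underside from side image not needed
E
```

```text
[ 0.4227 -0.3034  0.094 ] [ 0.5317 -0.2913  0.094 ] 0.10964608791468906 [ 0.4772 -0.2974  0.094 ] 6.335915067937602
[ 0.4786 -0.2977]
6.017842042482612
grip mid off along rest x (mm) -1.3313305696918463 y 0.4301193603072364
```

```bash
python3 d.py .575 .0 .29
```

```text
t 26.45 pos [ 0.4978 -0.2946  0.2441] yawY 95.23 q [ 0.635  0.658 -0.307  1.722  0.259  0.805  1.869] F [0.2231 0.3409 0.6859] M [0.0275 0.02   0.0075] op 44.2 tilt [-0.0027  0.0013]
shift norm [-0.1381  0.3818 -0.0609]
```

>>> jog_arm(rows=[[[0,0,-0.06],0],[[-0.07,0.19,-0.06],0],[[-0.138,0.382,-0.06],0],[[-0.138,0.382,-0.06],0],[[-0.138,0.382,-0.06],0],[[-0.138,0.382,-0.06],0],[[-0.138,0.382,-0.06],0],[[-0.138,0.382,-0.06],0],[[-0.138,0.382,-0.06],0],[[-0.138,0.382,-0.06],0],[[-0.138,0.382,-0.06],0],[[-0.138,0.382,-0.06],0],[[-0.138,0.382,-0.06],0]])

```text
clock: 27.53
tool_pos: [0.5752, -0.0029, 0.2899]
eef_rot: [-0.044, 0.999, -0.001, -0.001]
contact_force: [0.1, 0.1, 0.5]
opening: 0.499
```

```bash
python3 s3.py i1; python3 - <<'E'
import cv2
i=cv2.imread('pics/i1.png')[110:250,250:400]; cv2.imwrite('pics/i1z.png',cv2.resize(i,None,fx=4,fy=4,interpolation=cv2.INTER_CUBIC))
from h import *
save('i1t',snapshot('top'))
E
```

```text
27.5333 [ 0.5752 -0.0029  0.2899] [-0.0438  0.999  -0.0008 -0.0008] q [ 0.105  0.596 -0.304  1.68   0.218  0.901  1.372] [0.1315 0.0975 0.4839] 0.49939971765216196
```

View pics/i1z.png

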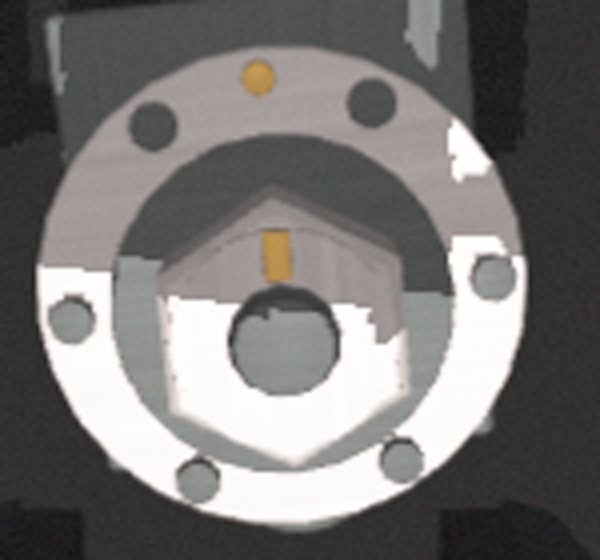

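View pics/i1t.png

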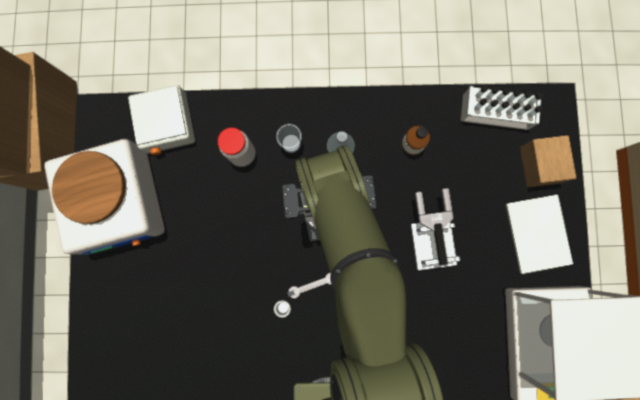

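```bash
python3 - <<'E'
from fit import *
fit('i1.npz',4,250,110,[(38,285),(525,275),(280,45),(290,525),(95,130),(460,110),(95,440),(470,430)],
 [(272,198),(402,250),(409,388),(294,464),(171,408),(162,278)],(277,255),(258,77))
E
```

```text
centre [0.5792 0.0021] lid z 0.09798555602175793 corner ang mod60 10.148558196104357 cost 3.9300623553256986
[-0.1 -0.2 -0.6  1.7 -0.3  1.2  0.9 -0.4 -0.5  0.   1.1 -0.1  0.5  0.2
  0.2  0.5  0.6  0.2 -0.2 -1.3]
pin -168.7503852542571 0.05485335651394802 pip -169.5391883498747 0.018229286357253915 diff 359.2111969043824
```

Pip and pin line up within about 1°, and the wrench lies on the rest. I'm handing the job in.

```bash
python3 -c "
from plant import workorder
print(workorder.finish_job())"
```

```text
the job is handed in; nothing more can be done
None
```

The nut is tight against its stop, the wrench is lying across both rails of the rest, and the job is handed in. The whole run took about 28 s of robot time.

**What I did**
- **Run-down:** I turned the nut down by fingers in a single 20 N grip, about 70° clockwise. It stopped when the torque rose to about 0.75 N m and the pads started to slip. No regrip was needed.
- **Tightening:** I put the wrench on the nut from above and turned it clockwise. The pull rose from under about 1 N m to about 2.5 N m while the pip had stopped moving.
- **Laying down:** I backed the wrench off until it was slack, lifted it straight up and set it on the rails. The contact force was about 13 N before I eased off and let go.

**Last checks**
- **Nut:** The pip points at −169.5° and the pin at −168.8°, so they agree to about 1°. The nut turned about 40.5° from snug, against the expected 40.1°.
- **Wrench:** It lies across both rails and looks level in the side view. The middle of its grip is about 1.3 mm from midway between them, and it is in line with the rest to about 0.3°.
- **Bystanders:** The jar, amber bottle and beaker look unmoved in the last top view. The arm partly hid the flask and small spanner.

**What disagreed**
- **Drawn hexagon:** In the pictures the pip points at a corner of the nut, not a flat as the text says. The finger opening was 60.5 mm where 54 mm was expected. I set the wrench by the text's geometry and it went on without resistance.
- **One pip reading:** A wrist picture taken with the wrench in hand put the pip about 5° off the pin. The corner fit in that picture and the later clear view both showed it aligned.

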